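# Pack the paint cakes into their storage tube

### The job

Pack the paint cakes away in the grey storage tube, one at a time from dark to light: black at the bottom, then blue, then red, then white on top, so that the stack lies flat and reaches the orange line, and then seat the lid on the tube, knob up. The cakes are brittle, so lower each one into place rather than dropping it in. Leave the green cake, the brush jar and the spray bottle standing where they are.

Things in the scene. Friction and masses are not known exactly. Their poses are not given: they have to be found in the camera images.
- black_cake: black round hard paint cake, a flat disc 50 mm in diameter and 14 mm thick, about 45 g, black all over (the lid's knob is also black, but the lid is grey), lying flat on the table at the start; origin at the centre of its underside, z up, yaw without meaning
- blue_cake: blue round hard paint cake, a flat disc 50 mm in diameter and 14 mm thick, about 45 g, blue all over, lying flat on the table at the start; origin at the centre of its underside, z up, yaw without meaning
- red_cake: red round hard paint cake, a flat disc 50 mm in diameter and 14 mm thick, about 45 g, red all over, lying flat on the table at the start; origin at the centre of its underside, z up, yaw without meaning
- white_cake: white round hard paint cake, a flat disc 50 mm in diameter and 14 mm thick, about 45 g, white all over, lying flat on the table at the start; origin at the centre of its underside, z up, yaw without meaning
- green_cake: green round hard paint cake, a flat disc 50 mm in diameter and 14 mm thick, about 45 g, green all over, lying flat on the table at the start; origin at the centre of its underside, z up, yaw without meaning. Not part of the job: it stays where it is
- lid: the tube's lid, 60 g: grey round plate 76 mm wide, 5 mm thick (4 to 9 mm above the origin); under it a plug 51 mm wide, 4 mm deep; on top a black knob 22 mm wide, 26 mm tall (9 to 35 mm above the origin). Origin: centre of the plug's underside, z up; it stands on the plug, knob up. Seated, the plate rests on the tube's rim, origin 64 mm above the tube's
- tube: grey open-topped tube, fixed to the table, place and yaw (within 0.6 rad) vary: round foot 84 mm wide, 6 mm thick (its top is the floor), two curved walls facing each other on its own +x and -x sides, rim 68 mm up, 59 mm inside, 67 outside, mouth flared to 65 inside, 71 outside. Its own +y and -y sides are open from floor to rim: slots 40 mm wide. Origin: centre of the foot's underside, z up
- tube_line (a point): point on the tube's axis, 62 mm above the table, level with the upper edge of the orange line round the tube's walls: the top of four stacked cakes comes here. The tube's open sides are finger slots: a cake can be lowered right down with one finger in each slot (fingers closing along the tube's y) and let go inside. Axes as the tube's
- brush_jar: grey-green round jar, 72 mm in diameter and 85 mm tall, with four brushes reaching up to about 150 mm, standing at one side; origin at the centre of its underside. A bystander, to be left alone
- spray_bottle: small white spray bottle with a green band, 46 mm in diameter and 134 mm tall, standing at the other side; origin at the centre of its underside. A bystander, to be left alone
There are look-alikes about, which are no part of the job. What is shaped like the lid but pink is not meant.

How it is judged (in metres and radians):
On the way, in this order (a step that is already met when the one before it is completed fails the run):
1. The black cake lies flat in the tube, in the bottom of the tube, and is let go (horizontal distance between black_cake and tube below 0.01 m and z of black_cake in the frame of tube between 0.002 and 0.01 m and angle between black_cake's own z axis and vertical below 0.08 rad and linear speed of black_cake below 0.02 m/s and contact force between black_cake and the fingers below 0.05 N), for 0.2 s.
2. The blue cake lies flat in the tube, on the black one, and is let go (horizontal distance between blue_cake and tube below 0.01 m and z of blue_cake in the frame of tube between 0.016 and 0.024 m and angle between blue_cake's own z axis and vertical below 0.08 rad and linear speed of blue_cake below 0.02 m/s and contact force between blue_cake and the fingers below 0.05 N), for 0.2 s.
3. The red cake lies flat in the tube, on the blue one, and is let go (horizontal distance between red_cake and tube below 0.01 m and z of red_cake in the frame of tube between 0.03 and 0.038 m and angle between red_cake's own z axis and vertical below 0.08 rad and linear speed of red_cake below 0.02 m/s and contact force between red_cake and the fingers below 0.05 N), for 0.2 s.
4. The white cake lies flat in the tube, on the red one, its top level with the orange line, and is let go (horizontal distance between white_cake and tube below 0.01 m and z of white_cake in the frame of tube between 0.044 and 0.052 m and angle between white_cake's own z axis and vertical below 0.08 rad and linear speed of white_cake below 0.02 m/s and contact force between white_cake and the fingers below 0.05 N), for 0.2 s.
At the end, for the whole second after the job is handed in: Black, blue, red, white lie flat in the tube in that order upwards, within 10 mm of its axis and 4 mm of their heights; the lid sits level on the rim, within 12 mm of the axis and 4 mm in height; all released and at rest; green cake, jar and bottle within 30 mm of their starts (all of step 1 and all of step 2 and all of step 3 and all of step 4 and horizontal distance between lid and tube below 0.012 m and z of lid in the frame of tube between 0.06 and 0.068 m and angle between lid's own z axis and vertical below 0.08 rad and linear speed of lid below 0.02 m/s and contact force between lid and the fingers below 0.05 N and distance of each of green_cake, brush_jar, spray_bottle from where it was at the start of the episode below 0.03 m); the robot touches nothing.
It fails at once if The green cake is moved more than 30 mm or tipped (distance of green_cake from where it was at the start of the episode above 0.03 m or angle between green_cake's own z axis and vertical above 0.35 rad).
It fails at once if The brush jar is moved more than 30 mm or tipped (distance of brush_jar from where it was at the start of the episode above 0.03 m or angle between brush_jar's own z axis and vertical above 0.35 rad).
It fails at once if The spray bottle is moved more than 30 mm or tipped (distance of spray_bottle from where it was at the start of the episode above 0.03 m or angle between spray_bottle's own z axis and vertical above 0.35 rad).
It fails at once if One of the four cakes to be packed is dropped (faster than 0.6 m/s, as after a fall of 18 mm, with the robot not touching it) ((linear speed of black_cake above 0.6 m/s and contact force between black_cake and the arm below 0.01 N and contact force between black_cake and the fingers below 0.01 N) or (linear speed of blue_cake above 0.6 m/s and contact force between blue_cake and the arm below 0.01 N and contact force between blue_cake and the fingers below 0.01 N) or (linear speed of red_cake above 0.6 m/s and contact force between red_cake and the arm below 0.01 N and contact force between red_cake and the fingers below 0.01 N) or (linear speed of white_cake above 0.6 m/s and contact force between white_cake and the arm below 0.01 N and contact force between white_cake and the fingers below 0.01 N)).
It also fails if it takes over 122 s, if anything falls off the work surface, if the arm or the gripper's body presses on something with over 40 N, if the wrist force passes 120 N, or if a joint passes its speed limit or range.

### The arm

A 6-joint arm with a two-finger parallel gripper is mounted at the origin on the work surface. World frame = base frame: x ahead of the robot, y to its left, z up, the work surface at z = 0. Lengths are in m, angles in degrees, forces in N, time in s.
With the tool pointing down it reaches from about 0.275 to 1 m from the base axis. Payload 8.4 kg.
Tool frame: the origin (TCP) lies midway between the tips of the shut fingers; the grasp point (between the pads) lies 19 mm behind it (grasp_offset is the distance from the TCP to the grasp point, in m); x points along the fingers, y is the direction in which the jaws open and shut, and the axes are right-handed (so a half turn about x gives the same grasp; the last joint's range is limited). The gripper opens to 85 mm and grips with 20 to 120 N. Pads are 22 mm wide; open, the fingers measure 114 mm over their backs; the gripper's body (76 mm by 85 mm) begins 54 mm behind the grasp point. The pads swing forward as they close: fully open they stand 13 mm farther back than shut.
Start: joints at [68.446, 20.225, 93.587, -0, 66.188, -0.138], TCP at [0.228, 0.582, 0.231] pointing down, gripper open.
Joint ranges: [-150.9, 150.9], [-52.94, 120.26], [3.33, 152.33], [-74.26, 254.26], [0, 154.13], [-172.89, 172.89]. Speed limits (degrees/s): [127.2, 127.2, 159.86, 180, 180, 180].

### API

Orientations are given as a 3x3 rotation matrix whose columns are the frame's x, y, z axes.
In Python, from rig import read_state, capture, hand_in, grasp_offset gives the robot as it stands. The module is installed in compiled form; this text tells all that it offers.
- The arm moves only by the tool apply_moves, never from a script. Its argument "plan" is a list of rows, each an object of numbers: "gripper": the finger opening in mm, from 0 to 85.4; "tx", "ty", "tz": the shift along the tool's x, y, z in mm; "rx", "ry", "rz": the turn, a rotation vector about the tool's x, y, z in degrees. In form: [{"gripper": .., "tx": .., "ty": .., "tz": .., "rx": .., "ry": .., "rz": ..}, ...]. A call has 1 to 5 rows; each row shifts and turns the commanded pose from where the row before left it, along the tool's axes as they then stand; what a row does not reach is not made up. A row lasts 1/8 s, in which the tool goes at most 62.5 mm and 10.7 degrees, less where a joint would pass 70% of its speed; a pose out of reach is approached as far as the arm can. A call with a gripper value outside its range is refused whole. The fingers move at their own pace and stop on an object; the grip force is fixed at half the most. Time passes only in rows, so rows that do not move let the fingers close. It gives the time, the measured TCP pose, the force and the opening at its end, in the units of the state.
- read_state(): the state, without advancing time (a new reading comes with each control period).
- capture(name): name is "scene" or "top"; returns a dict with "img" (400x640x3 uint8, blue, green, red), "fovy" (degrees; the focal length in pixels is half the picture's height over the tangent of half this angle, whatever the lens; pixels are square), "cx", "cy" (the principal point, pixels), "camera_from_world" (4x4, takes a point from world to camera coordinates). Camera axes: x right, y up, looking along -z (the intrinsics and any distortion apply to the point x, -y, -z); pixel columns grow to the right and rows downward; lengths in m; the calibration is good to about 2 mm. A picture is of the moment at which its call begins. There is no depth.
- hand_in(): hands the job in, once; it reports no verdict.
The state is a dict: "time": time; "joint_pos": joint angles; "joint_velocities": joint speeds; "joint_efforts": joint torques, N m; "eef_pos": TCP position; "ee_rot": TCP orientation; "wrist_force": force on the tool from outside, world axes, zero at the start; "ft_torque": the same for the moment, N m; "grip_width": finger opening in m.
Only numpy, scipy, OpenCV 4.12 (cv2) and the standard library are available. Lean on these libraries where they do the work, as an engineer would, in place of code of your own. Each camera call takes 0.05 s, during which the arm holds its last target.

## Working session

There is one attempt and no reset: what is moved stays moved. The work goes in short steps, Python scripts to look and compute and a tool call to move; the robot and the scene stay as the last step left them, time stands still between calls to the robot, and variables do not carry over. Pictures are saved under pics/ and viewed, and the job is handed in when it is done.

Besides the shell and the picture viewer there is one more tool, called after "Request:" as name([rows], argument=value, ...), one row to a line, values as JSON. apply_moves: Moves the arm, as the interface text tells. Its arguments: {"type":"object","properties":{"plan":{"type":"array"}},"required":["plan"]}

```bash
mkdir -p pics; cat > h.py <<'E'
import numpy as np, cv2
from rig import read_state, capture, hand_in, grasp_offset
E
python3 - <<'E'
from h import *
print(read_state()); print(grasp_offset)
for n in ("scene","top"):
    c=capture(n); cv2.imwrite(f"pics/{n}0.png",c["img"]); 
    print({k:v for k,v in c.items() if k!="img"})
E
```

```text
{'time': 0.0, 'joint_pos': array([ 6.84466160e+01,  2.02627547e+01,  9.36317061e+01, -1.57328147e-03,
        6.61863715e+01, -1.37223580e-01]), 'joint_velocities': array([-0.00946886,  0.00626854,  0.10098224, -0.05168409, -0.04457245,
       -0.0463561 ]), 'joint_efforts': array([-4.33331679e-04, -6.05258989e+01, -3.42068803e+01, -4.14000363e-05,
        9.61326412e-03, -2.62431143e-05]), 'eef_pos': array([0.22803556, 0.58138364, 0.23053911]), 'ee_rot': array([[-4.94913429e-04,  3.65128689e-01,  9.30956925e-01],
       [-1.32136763e-03,  9.30955987e-01, -3.65129024e-01],
       [-9.99999005e-01, -1.41084361e-03,  2.17266119e-05]]), 'wrist_force': array([-0.113689  , -0.09004367,  0.24603856]), 'ft_torque': array([ 0.03223426, -0.00929893, -0.0176347 ]), 'grip_width': 0.08548392849338875}
0.0187
{'fovy': 42.32122598285376, 'cx': 313.2046539243037, 'cy': 207.13206256984395, 'camera_from_world': array([[-0.15020041,  0.98865013, -0.00327927,  0.08387204],
       [-0.77665854, -0.11593994,  0.61916027,  0.38120903],
       [ 0.61175269,  0.095545  ,  0.7852578 , -1.78362507],
       [ 0.        ,  0.        ,  0.        ,  1.        ]])}
{'fovy': 45.22114930513818, 'cx': 315.39559655117455, 'cy': 194.4547216287086, 'camera_from_world': array([[ 8.86190052e-04, -9.99771303e-01, -2.13671911e-02,
         5.60861013e-03],
       [ 9.86827785e-01, -2.58229546e-03,  1.61753683e-01,
        -5.66137892e-01],
       [-1.61771867e-01, -2.12290824e-02,  9.86599812e-01,
        -1.22226816e+00],
       [ 0.00000000e+00,  0.00000000e+00,  0.00000000e+00,
         1.00000000e+00]])}
```

View pics/scene0.png

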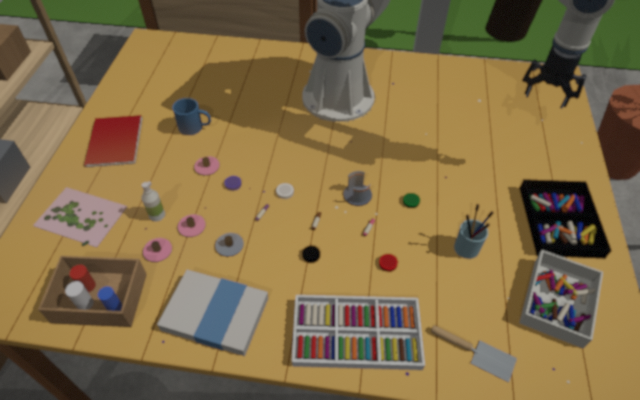

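View pics/top0.png

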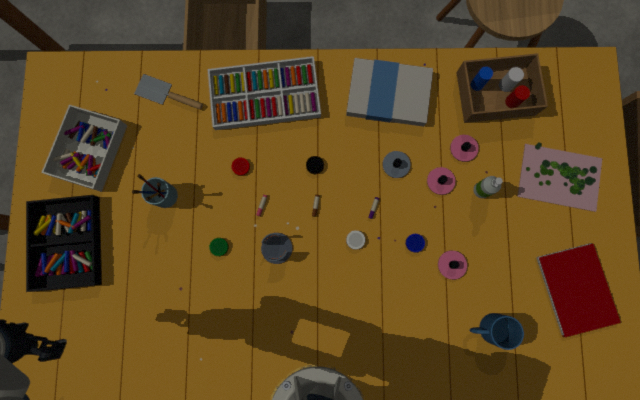

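```bash
python3 - <<'E'
import cv2
a=cv2.imread("pics/top0.png")
cv2.imwrite("pics/t_crop1.png",cv2.resize(a[140:280,200:340],None,fx=4.2,fy=4.2,interpolation=cv2.INTER_CUBIC))
cv2.imwrite("pics/t_crop2.png",cv2.resize(a[130:280,330:480],None,fx=4,fy=4,interpolation=cv2.INTER_CUBIC))
b=cv2.imread("pics/scene0.png")
cv2.imwrite("pics/s_crop1.png",cv2.resize(b[155:285,290:430],None,fx=4.5,fy=4.5,interpolation=cv2.INTER_CUBIC))
E
```

```text
(no output)
```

View pics/t_crop1.png

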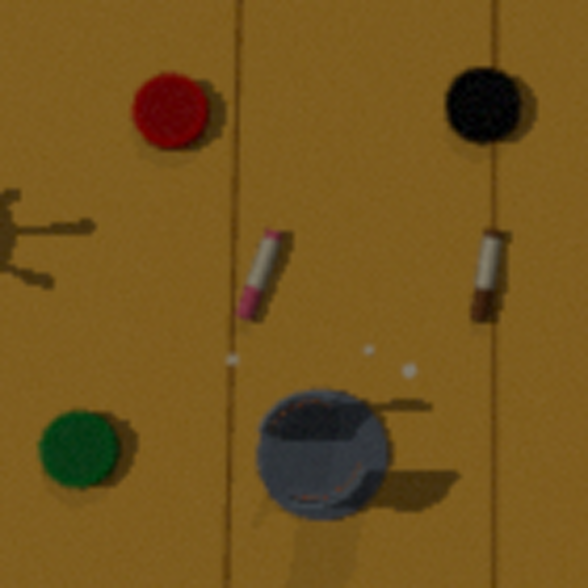

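View pics/t_crop2.png

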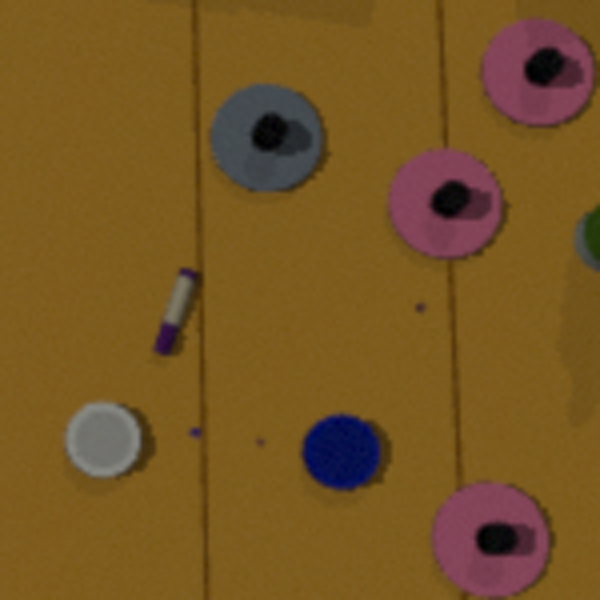

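View pics/s_crop1.png

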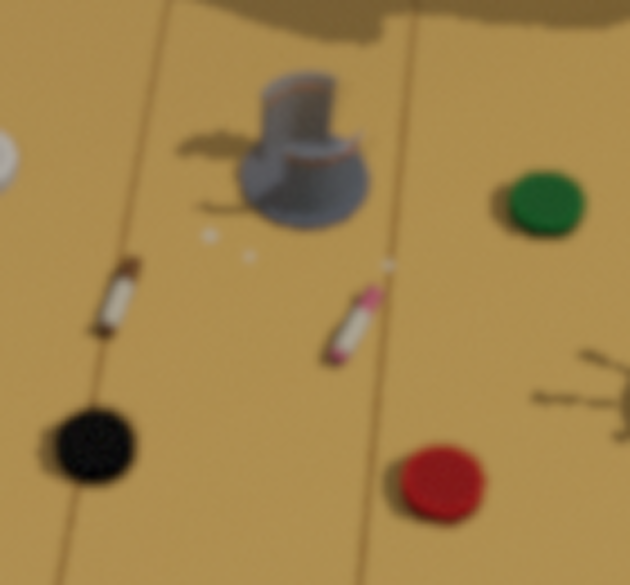

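```bash
cat > h.py <<'E'
import numpy as np, cv2
from scipy.optimize import least_squares
from rig import read_state, capture, hand_in, grasp_offset
def proj(c,P):
    P=np.atleast_2d(P); T=c["camera_from_world"]; q=P@T[:3,:3].T+T[:3,3]
    f=c["img"].shape[0]/2/np.tan(np.radians(c["fovy"]/2))
    return np.c_[c["cx"]+f*q[:,0]/-q[:,2], c["cy"]-f*q[:,1]/-q[:,2]]
def unproj(c,uv,z):
    T=c["camera_from_world"];R=T[:3,:3];o=-R.T@T[:3,3]
    f=c["img"].shape[0]/2/np.tan(np.radians(c["fovy"]/2))
    d=R.T@np.array([(uv[0]-c["cx"])/f,-(uv[1]-c["cy"])/f,-1]); s=(z-o[2])/d[2]; return o+s*d
def disc(r,z0,z1,n=60):
    t=np.linspace(0,2*np.pi,n,endpoint=False); k=np.c_[r*np.cos(t),r*np.sin(t)]
    return np.r_[np.c_[k,0*t+z0],np.c_[k,0*t+z1]]
def cen_model(c,xy,M):
    p=proj(c,M+np.r_[xy,0]).astype(np.float32); h=cv2.convexHull(p); m=cv2.moments(h); return np.array([m["m10"],m["m01"]])/m["m00"], m["m00"]
def locate(c,uv,M,z):
    x0=unproj(c,uv,z)[:2]
    return least_squares(lambda x:cen_model(c,x,M)[0]-uv,x0,diff_step=1e-3).x
def blob(c,seed,mask):
    n,l,s,ce=cv2.connectedComponentsWithStats(mask.astype(np.uint8),connectivity=4)
    k=l[seed[1],seed[0]]
    return None if k==0 else (ce[k],s[k,4])
def masks(img):
    hsv=cv2.cvtColor(cv2.GaussianBlur(img,(3,3),0),cv2.COLOR_BGR2HSV);H,S,V=[hsv[...,i].astype(int) for i in range(3)]
    return dict(red=((H<8)|(H>172))&(S>150)&(V>60),green=(H>45)&(H<85)&(S>110)&(V>25),blue=(H>110)&(H<130)&(S>130)&(V>50),
      black=V<28,white=(S<60)&(V>75),grey=(H>95)&(H<125)&(S>30)&(S<130)&(V<130)&(V>20))
E
cat > loc.py <<'E'
from h import *
top={"red":(241,167),"black":(315,165),"white":(356,240),"blue":(416,243),"green":(219,247),"grey":(384,165)}
sc={"red":(388,262),"black":(311,254),"white":(285,190),"blue":None,"green":(411,200),"grey":(222,250)}
T=capture("top");S=capture("scene")
for c,sd in((T,top),(S,sc)):
    mk=masks(c["img"])
    for k,s in sd.items():
        if s is None: continue
        b=blob(c,s,mk[k])
        if b is None: print(k,s,"none",c["img"][s[1],s[0]]);continue
        M=disc(.038,.004,.009) if k=="grey" else disc(.025,0,.014)
        x=locate(c,b[0],M,.009); print(k,b[0].round(1),b[1],"model area",round(cen_model(c,x,M)[1]),"xy",x.round(4))
E
python3 loc.py
```

```text
red [240.3 166. ] 245 model area 277 xy [0.6525 0.2133]
black [314.7 164.7] 216 model area 273 xy [0.6555 0.008 ]
white [355.4 239.5] 259 model area 284 xy [ 0.45   -0.1012]
blue [415.1 242.6] 259 model area 297 xy [ 0.4417 -0.26  ]
green [218.5 246.5] 252 model area 294 xy [0.4315 0.2662]
grey (384, 165) none [82 78 71]
red [387.7 262.2] 231 model area 297 xy [0.6512 0.2123]
black [310.5 254. ] 155 model area 287 xy [0.6558 0.0074]
white [284.5 190.3] 194 model area 227 xy [ 0.4478 -0.1018]
green [410.9 200. ] 161 model area 239 xy [0.4301 0.2654]
grey (222, 250) none [123 118 115]
```

```bash
cat > ov.py <<'E'
from h import *
import sys
x,y,yaw,lx,ly=map(float,sys.argv[1:6]); yaw=np.radians(yaw)
for n in("top","scene"):
    c=capture(n); k=5
    def crop(u,v,w,name,curves):
        u0,v0=int(u)-w,int(v)-w
        im=cv2.resize(c["img"][v0:v0+2*w,u0:u0+2*w],None,fx=k*60//w,fy=k*60//w,interpolation=cv2.INTER_CUBIC); kk=k*60//w
        im=cv2.convertScaleAbs(im,alpha=1.7)
        for col,P,cl in curves:
            p=((proj(c,P)-[u0,v0]+.5)*kk-.5); cv2.polylines(im,[np.int32(p*16)],cl,col,1,cv2.LINE_AA,4)
        return im
    t=np.linspace(-np.pi,np.pi,120); ring=lambda r,z,t,x=x,y=y:np.c_[x+r*np.cos(t),y+r*np.sin(t),0*t+z]
    cur=[((0,255,0),ring(.042,.006,t),True)]
    for s in(0,np.pi):
        for r,z in((.0355,.068),(.0325,.068),(.0295,.006),(.0335,.006)):
            h=np.arcsin(.02/r); tt=np.linspace(yaw+s-np.pi/2+h,yaw+s+np.pi/2-h,40); cur.append(((0,255,255),ring(r,z,tt),False))
    u,v=proj(c,[x,y,.03])[0]; A=crop(u,v,30,"",cur)
    cur=[((0,255,0),ring(.038,.009,t,lx,ly),True),((0,255,255),ring(.011,.035,t,lx,ly),True),((0,255,255),ring(.0255,0,t,lx,ly),True)]
    u,v=proj(c,[lx,ly,.01])[0]; B=crop(u,v,30,"",cur)
    cv2.imwrite(f"pics/ov_{n}_{sys.argv[6]}.png",cv2.resize(np.hstack([A,B]),(798,399)) if False else np.hstack([A,B])[:600,:])
E
python3 - <<'E'
from h import *
T=capture("top");S=capture("scene")
print(unproj(T,(276.6,247.95),.006),unproj(T,(396.5,163.5),.009),unproj(S,(357.2,195),.006),unproj(S,(229,244.5),.009))
E
```

```text
[0.42761953 0.10992709 0.006     ] [ 0.65756099 -0.21617069  0.009     ] [0.43367479 0.11052419 0.006     ] [ 0.65974937 -0.21426834  0.009     ]
```

```bash
sed -i 's/k\*60\/\/w/k*80\/\/(w*2)/g' ov.py; python3 ov.py 0.4285 0.11 0 0.658 -0.2155 a; python3 -c "
import cv2
a=cv2.imread('pics/ov_top_a.png');print(a.shape)"
```

```text
(360, 720, 3)
```

View pics/ov_top_a.png

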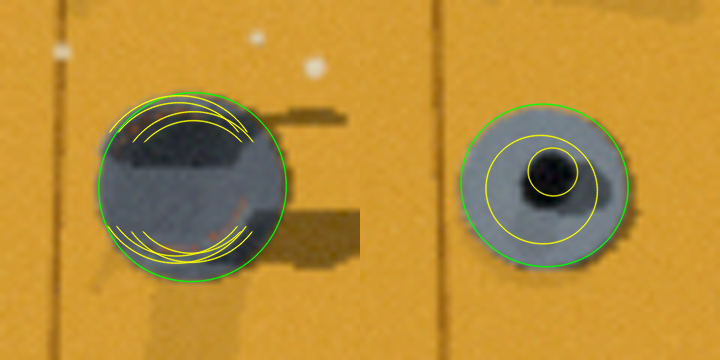

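View pics/ov_scene_a.png

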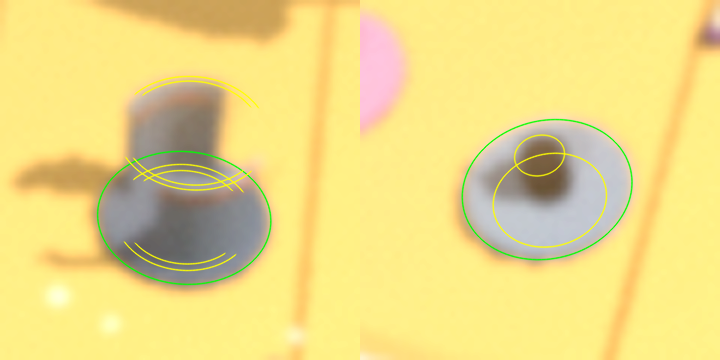

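```bash
python3 ov.py 0.4295 0.11 22 0.6575 -0.2155 b; python3 ov.py 0.4295 0.11 28 0.6575 -0.2155 c; python3 -c "
import cv2,numpy as np
r=lambda s:cv2.imread('pics/ov_'+s+'.png')[:,:360]
cv2.imwrite('pics/cmp.png',cv2.resize(np.vstack([np.hstack([r('top_b'),r('scene_b')]),np.hstack([r('top_c'),r('scene_c')])]),(600,600)))"
```

```text
(no output)
```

View pics/cmp.png

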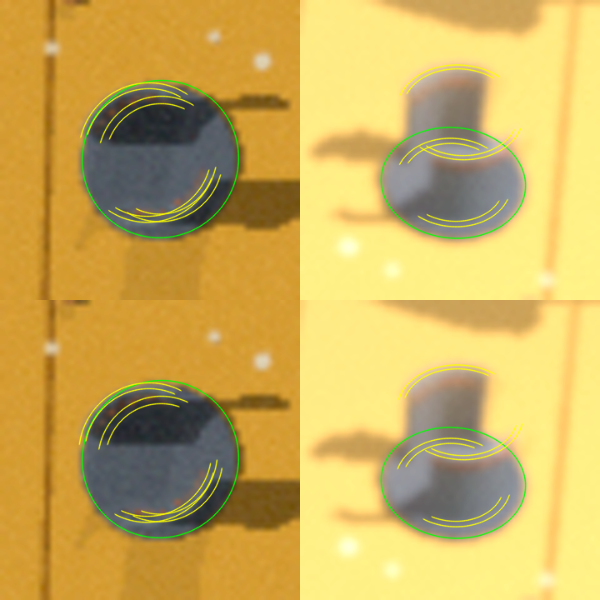

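```bash
sed -i 's#h=np.arcsin(.02/r)#h=np.arcsin(.02/.0295)#; s/alpha=1.7/alpha=1.2/' ov.py; python3 ov.py 0.4295 0.11 23 0.6575 -0.2155 d; python3 ov.py 0.4295 0.11 27 0.6575 -0.2155 e; python3 -c "
import cv2,numpy as np
r=lambda s:cv2.imread('pics/ov_'+s+'.png')[60:300,60:320]
cv2.imwrite('pics/cmp2.png',cv2.resize(np.vstack([np.hstack([r('top_d'),r('scene_d')]),np.hstack([r('top_e'),r('scene_e')])]),(650,600)))"
```

```text
(no output)
```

View pics/cmp2.png

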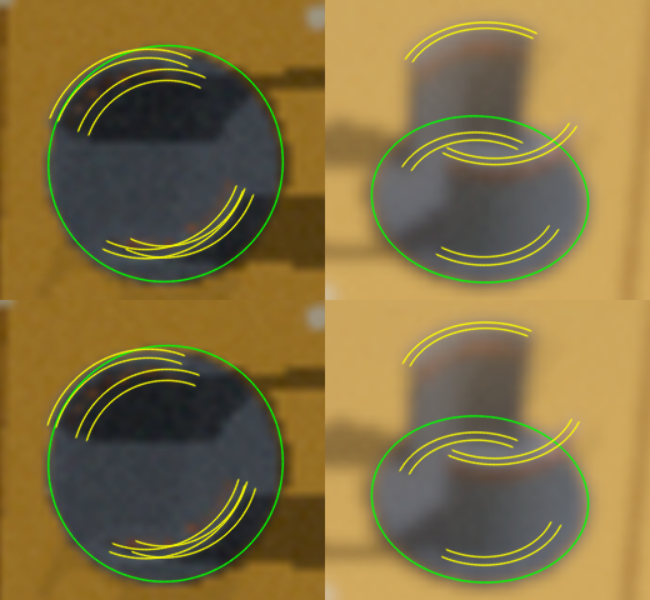

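```bash
cat > go.py <<'E'
# python3 go.py x y z : remaining move in tool axes (mm), yaw error about tool x (deg)
from h import *
import sys
s=read_state(); R=s["ee_rot"]; p=s["eef_pos"]
t=np.array(list(map(float,sys.argv[1:4])))
d=R.T@(t-p)*1000
a=np.degrees(np.arctan2(R[1,1],R[0,1])); tilt=np.degrees(R.T@np.cross(R[:,0],[0,0,-1]))
print("t",s["time"],"p",(p*1000).round(1),"d tx ty tz",d.round(1),"yaw",a.round(2),"rx to 113:",round(a-113,2),"tilt",tilt.round(2),"F",s["wrist_force"].round(1),"w",round(s["grip_width"]*1000,1))
E
python3 go.py 0.6555 0.0075 0.15
```

```text
t 0.8 p [228.2 581.9 231.3] d tx ty tz [  81.3 -378.7  607.5] yaw 68.58 rx to 113: -44.42 tilt [-0.  0. -0.] F [ 0.8  0.3 -0.1] w 85.3
```

Request:
apply_moves([
  {"rx": -8.9},
  {"rx": -8.9},
  {"rx": -8.9},
  {"rx": -8.9},
  {"rx": -8.8},
])

```text
invalid input
```

```bash
python3 go.py 0.6555 0.0075 0.12
```

```text
t 0.8 p [228.2 581.9 231.3] d tx ty tz [ 111.3 -378.7  607.5] yaw 68.58 rx to 113: -44.42 tilt [-0.  0. -0.] F [ 0.8  0.3 -0.1] w 85.3
```

Request:
apply_moves([
  {"gripper": 85,"tx": 0,"ty": 0,"tz": 0,"rx": -8.9,"ry": 0,"rz": 0},
  {"gripper": 85,"tx": 0,"ty": 0,"tz": 0,"rx": -8.9,"ry": 0,"rz": 0},
  {"gripper": 85,"tx": 0,"ty": 0,"tz": 0,"rx": -8.9,"ry": 0,"rz": 0},
  {"gripper": 85,"tx": 0,"ty": 0,"tz": 0,"rx": -8.9,"ry": 0,"rz": 0},
  {"gripper": 85,"tx": 0,"ty": 0,"tz": 0,"rx": -8.8,"ry": 0,"rz": 0},
])

```text
time: 1.42
eef_pos: [0.2282, 0.5819, 0.2313]
ee_rot: [[0.0, -0.395, 0.919], [0.0, 0.919, 0.395], [-1.0, 0.0, 0.0]]
wrist_force: [-0.7, -0.3, 0.1]
grip_width: 0.0848
```

```bash
python3 go.py 0.6555 0.0075 0.12
```

```text
t 1.425 p [228.2 581.9 231.3] d tx ty tz [ 111.3 -696.5  165.5] yaw 113.28 rx to 113: 0.28 tilt [-0.    0.01 -0.  ] F [-0.7 -0.3  0.1] w 84.8
```

Request:
apply_moves([
  {"gripper": 70,"tx": 0,"ty": -58,"tz": 13.8,"rx": 0,"ry": 0,"rz": 0},
  {"gripper": 70,"tx": 0,"ty": -58,"tz": 13.8,"rx": 0,"ry": 0,"rz": 0},
  {"gripper": 70,"tx": 0,"ty": -58,"tz": 13.8,"rx": 0,"ry": 0,"rz": 0},
  {"gripper": 70,"tx": 0,"ty": -58,"tz": 13.8,"rx": 0,"ry": 0,"rz": 0},
  {"gripper": 70,"tx": 0,"ty": -58,"tz": 13.8,"rx": 0,"ry": 0,"rz": 0},
])

```text
time: 2.05
eef_pos: [0.406, 0.3403, 0.2316]
ee_rot: [[0.001, -0.391, 0.921], [0.0, 0.921, 0.391], [-1.0, 0.0, 0.001]]
wrist_force: [0.7, 0.0, -0.7]
grip_width: 0.07
```

Request:
apply_moves([
  {"gripper": 70,"tx": 0,"ty": -58,"tz": 13.8,"rx": 0,"ry": 0,"rz": 0},
  {"gripper": 70,"tx": 0,"ty": -58,"tz": 13.8,"rx": 0,"ry": 0,"rz": 0},
  {"gripper": 70,"tx": 0,"ty": -58,"tz": 13.8,"rx": 0,"ry": 0,"rz": 0},
  {"gripper": 70,"tx": 0,"ty": -58,"tz": 13.8,"rx": 0,"ry": 0,"rz": 0},
  {"gripper": 70,"tx": 0,"ty": -58,"tz": 13.8,"rx": 0,"ry": 0,"rz": 0},
])

```text
time: 2.68
eef_pos: [0.5828, 0.1, 0.2315]
ee_rot: [[0.001, -0.39, 0.921], [0.0, 0.921, 0.39], [-1.0, -0.0, 0.001]]
wrist_force: [1.5, 0.9, 0.3]
grip_width: 0.0699
```

```bash
python3 go.py 0.6555 0.0075 0.12
```

```text
t 2.675 p [582.8 100.  231.5] d tx ty tz [ 111.5 -113.6   30.7] yaw 112.97 rx to 113: -0.03 tilt [-0.    0.03  0.  ] F [1.5 0.9 0.3] w 69.9
```

Request:
apply_moves([
  {"gripper": 68,"tx": 25,"ty": -50,"tz": 14,"rx": 0,"ry": 0,"rz": 0},
  {"gripper": 68,"tx": 40,"ty": -45,"tz": 12,"rx": 0,"ry": 0,"rz": 0},
  {"gripper": 68,"tx": 40,"ty": -17,"tz": 4.5,"rx": 0,"ry": 0,"rz": 0},
  {"gripper": 68,"tx": 36,"ty": 0,"tz": 0,"rx": 0,"ry": 0,"rz": 0},
  {"gripper": 68,"tx": 30,"ty": 0,"tz": 0,"rx": 0,"ry": 0,"rz": 0},
])

```text
time: 3.3
eef_pos: [0.6532, 0.0101, 0.0586]
ee_rot: [[-0.001, -0.39, 0.921], [0.0, 0.921, 0.39], [-1.0, 0.0, -0.001]]
wrist_force: [-0.2, -0.2, -0.1]
grip_width: 0.0679
```

```bash
python3 go.py 0.6555 0.0075 0.001; python3 - <<'E'
from h import *
for n in("scene","top"):
    c=capture(n); u,v=proj(c,[.655,.008,.02])[0].astype(int); cv2.imwrite(f"pics/b1{n}.png",cv2.convertScaleAbs(cv2.resize(c["img"][v-50:v+50,u-50:u+50],(500,500),interpolation=2),alpha=1.4))
E
python3 -c "
import cv2,numpy as np
cv2.imwrite('pics/b1.png',np.hstack([cv2.resize(cv2.imread(f'pics/b1{n}.png'),(400,400)) for n in('scene','top')]))"
```

```text
t 3.3 p [653.2  10.1  58.6] d tx ty tz [57.6 -3.3  1.1] yaw 112.94 rx to 113: -0.06 tilt [-0.   -0.05 -0.02] F [-0.2 -0.2 -0.1] w 67.9
```

View pics/b1.png

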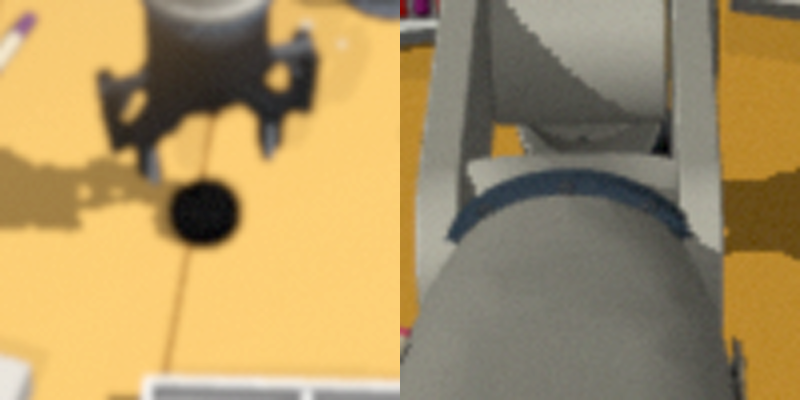

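Request:
apply_moves([
  {"gripper": 68,"tx": 20,"ty": -2.5,"tz": 1,"rx": 0,"ry": 0,"rz": 0},
  {"gripper": 68,"tx": 20,"ty": 0,"tz": 0,"rx": 0,"ry": 0,"rz": 0},
  {"gripper": 68,"tx": 12,"ty": 0,"tz": 0,"rx": 0,"ry": 0,"rz": 0},
  {"gripper": 68,"tx": 5,"ty": 0,"tz": 0,"rx": 0,"ry": 0,"rz": 0},
  {"gripper": 68,"tx": 0,"ty": 0,"tz": 0,"rx": 0,"ry": 0,"rz": 0},
])

```text
time: 4.03
eef_pos: [0.6554, 0.0087, 0.0031]
ee_rot: [[-0.0, -0.391, 0.921], [-0.0, 0.921, 0.391], [-1.0, 0.0, -0.0]]
wrist_force: [0.5, -0.3, 0.8]
grip_width: 0.0682
```

```bash
python3 go.py 0.6555 0.0075 0.001
```

```text
t 4.025 p [655.4   8.7   3.1] d tx ty tz [ 2.1 -1.2 -0.4] yaw 112.99 rx to 113: -0.01 tilt [-0.   -0.01 -0.01] F [ 0.5 -0.3  0.8] w 68.2
```

Request:
apply_moves([
  {"gripper": 60,"tx": 2,"ty": -1,"tz": 0,"rx": 0,"ry": 0,"rz": 0},
  {"gripper": 50,"tx": 0,"ty": 0,"tz": 0,"rx": 0,"ry": 0,"rz": 0},
  {"gripper": 40,"tx": 0,"ty": 0,"tz": 0,"rx": 0,"ry": 0,"rz": 0},
  {"gripper": 40,"tx": 0,"ty": 0,"tz": 0,"rx": 0,"ry": 0,"rz": 0},
  {"gripper": 40,"tx": 0,"ty": 0,"tz": 0,"rx": 0,"ry": 0,"rz": 0},
])

```text
time: 4.65
eef_pos: [0.6562, 0.0077, 0.0023]
ee_rot: [[0.001, -0.39, 0.921], [0.0, 0.921, 0.39], [-1.0, -0.0, 0.001]]
wrist_force: [-1.3, -0.1, 6.0]
grip_width: 0.0476
```

```bash
python3 go.py 0.6555 0.0075 0.1
```

```text
t 4.65 p [656.2   7.7   2.3] d tx ty tz [-97.7   0.   -0.7] yaw 112.98 rx to 113: -0.02 tilt [0.   0.05 0.02] F [-1.3 -0.1  6. ] w 47.6
```

Request:
apply_moves([
  {"gripper": 40,"tx": -10,"ty": 0,"tz": 0,"rx": 0,"ry": 0,"rz": 0},
  {"gripper": 40,"tx": -30,"ty": 0,"tz": 0,"rx": 0,"ry": 0,"rz": 0},
  {"gripper": 40,"tx": -40,"ty": 0,"tz": 0,"rx": 0,"ry": 0,"rz": 0},
  {"gripper": 40,"tx": -40,"ty": 0,"tz": 0,"rx": 0,"ry": 0,"rz": 0},
])

```text
time: 5.15
eef_pos: [0.6557, 0.0077, 0.123]
ee_rot: [[0.0, -0.39, 0.921], [-0.0, 0.921, 0.39], [-1.0, -0.0, 0.0]]
wrist_force: [0.8, -1.7, -0.9]
grip_width: 0.0472
```

```bash
python3 go.py 0.43 0.11 0.12; cat > look.py <<'E'
from h import *
import sys
p=np.array(list(map(float,sys.argv[1:4])));w=int(sys.argv[4]);o=[]
for n in("scene","top"):
    c=capture(n); u,v=proj(c,p)[0].astype(int); u=max(u,w);v=max(v,w); o.append(cv2.convertScaleAbs(cv2.resize(c["img"][v-w:v+w,u-w:u+w],(400,400),interpolation=2),alpha=1.3))
cv2.imwrite(f"pics/{sys.argv[5]}.png",np.hstack(o))
E
python3 look.py .656 .008 .13 35 b2
```

```text
t 5.15 p [655.7   7.7 123. ] d tx ty tz [   3.   182.3 -167.9] yaw 112.98 rx to 113: -0.02 tilt [-0.    0.01  0.  ] F [ 0.8 -1.7 -0.9] w 47.2
```

View pics/b2.png

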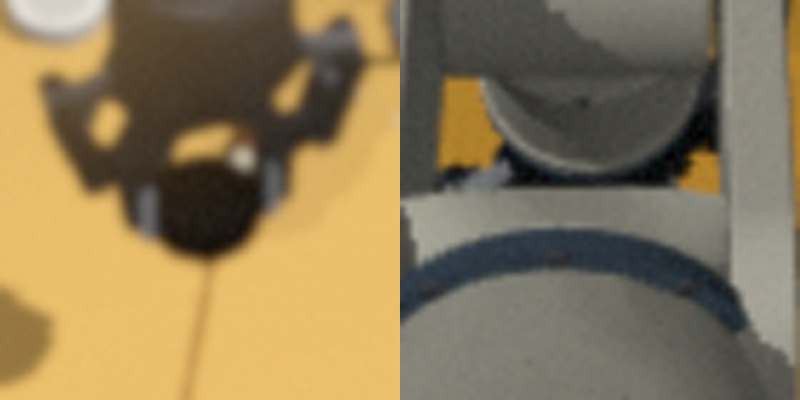

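Request:
apply_moves([
  {"gripper": 40,"tx": 0,"ty": 40,"tz": -37,"rx": 0,"ry": 0,"rz": 0},
  {"gripper": 40,"tx": 0,"ty": 45,"tz": -41,"rx": 0,"ry": 0,"rz": 0},
  {"gripper": 40,"tx": 0,"ty": 45,"tz": -41,"rx": 0,"ry": 0,"rz": 0},
  {"gripper": 40,"tx": 0,"ty": 40,"tz": -37,"rx": 0,"ry": 0,"rz": 0},
  {"gripper": 40,"tx": 0,"ty": 12,"tz": -12,"rx": 0,"ry": 0,"rz": 0},
])

```text
time: 5.88
eef_pos: [0.4268, 0.1102, 0.121]
ee_rot: [[-0.002, -0.392, 0.92], [-0.0, 0.92, 0.392], [-1.0, 0.0, -0.002]]
wrist_force: [0.6, 0.4, -1.3]
grip_width: 0.0472
```

Request:
apply_moves([
  {"gripper": 40,"tx": 10,"ty": 0,"tz": 0,"rx": 0,"ry": 0,"rz": 0},
  {"gripper": 40,"tx": 10,"ty": 0,"tz": 0,"rx": 0,"ry": 0,"rz": 0},
  {"gripper": 40,"tx": 10,"ty": 0,"tz": 0,"rx": 0,"ry": 0,"rz": 0},
  {"gripper": 40,"tx": 0,"ty": 0,"tz": 0,"rx": 0,"ry": 0,"rz": 0},
])

```text
time: 6.38
eef_pos: [0.43, 0.1092, 0.09]
ee_rot: [[-0.002, -0.39, 0.921], [-0.001, 0.921, 0.39], [-1.0, 0.0, -0.002]]
wrist_force: [-0.4, -0.7, -1.0]
grip_width: 0.0471
```

```bash
python3 go.py 0.43 0.11 0.08;python3 look.py .43 .11 .07 35 b3
```

```text
t 6.375 p [430.  109.2  90. ] d tx ty tz [10.   0.7  0.4] yaw 112.94 rx to 113: -0.06 tilt [ 0.   -0.13 -0.02] F [-0.4 -0.7 -1. ] w 47.1
```

View pics/b3.png

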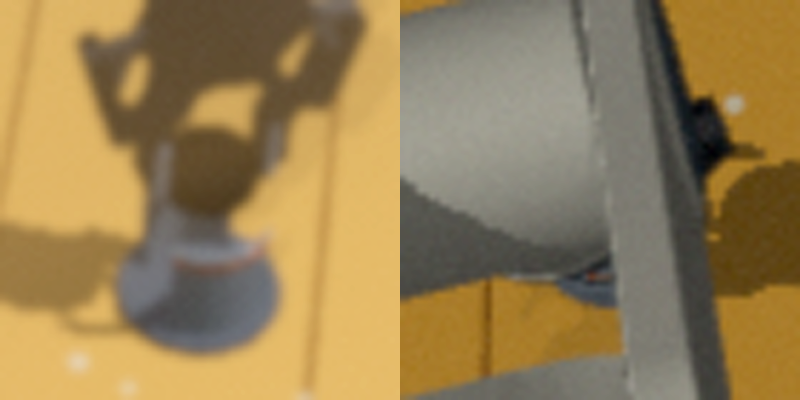

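Request:
apply_moves([
  {"gripper": 40,"tx": 12,"ty": 0.5,"tz": 0,"rx": 0,"ry": 0,"rz": 0},
  {"gripper": 40,"tx": 12,"ty": 0,"tz": 0,"rx": 0,"ry": 0,"rz": 0},
  {"gripper": 40,"tx": 12,"ty": 0,"tz": 0,"rx": 0,"ry": 0,"rz": 0},
  {"gripper": 40,"tx": 6,"ty": 0,"tz": 0,"rx": 0,"ry": 0,"rz": 0},
  {"gripper": 40,"tx": 0,"ty": 0,"tz": 0,"rx": 0,"ry": 0,"rz": 0},
])

```text
time: 7.1
eef_pos: [0.4295, 0.1101, 0.0487]
ee_rot: [[-0.001, -0.39, 0.921], [-0.0, 0.921, 0.39], [-1.0, 0.0, -0.001]]
wrist_force: [-0.2, 0.3, 0.4]
grip_width: 0.0469
```

Request:
apply_moves([
  {"gripper": 40,"tx": 12,"ty": 0,"tz": 0,"rx": 0,"ry": 0,"rz": 0},
  {"gripper": 40,"tx": 12,"ty": 0,"tz": 0,"rx": 0,"ry": 0,"rz": 0},
  {"gripper": 40,"tx": 8,"ty": 0,"tz": 0,"rx": 0,"ry": 0,"rz": 0},
  {"gripper": 40,"tx": 3,"ty": 0,"tz": 0,"rx": 0,"ry": 0,"rz": 0},
  {"gripper": 40,"tx": 0,"ty": 0,"tz": 0,"rx": 0,"ry": 0,"rz": 0},
])

```text
time: 7.72
eef_pos: [0.4298, 0.1101, 0.0141]
ee_rot: [[-0.0, -0.391, 0.921], [-0.0, 0.921, 0.391], [-1.0, 0.0, -0.001]]
wrist_force: [-0.4, -0.5, -1.2]
grip_width: 0.0474
```

```bash
python3 go.py 0.43 0.11 0.0083;python3 look.py .43 .11 .04 35 b4
```

```text
t 7.725 p [429.8 110.1  14.1] d tx ty tz [ 5.8 -0.2  0.2] yaw 112.99 rx to 113: -0.01 tilt [ 0.   -0.03 -0.  ] F [-0.4 -0.5 -1.2] w 47.4
```

View pics/b4.png

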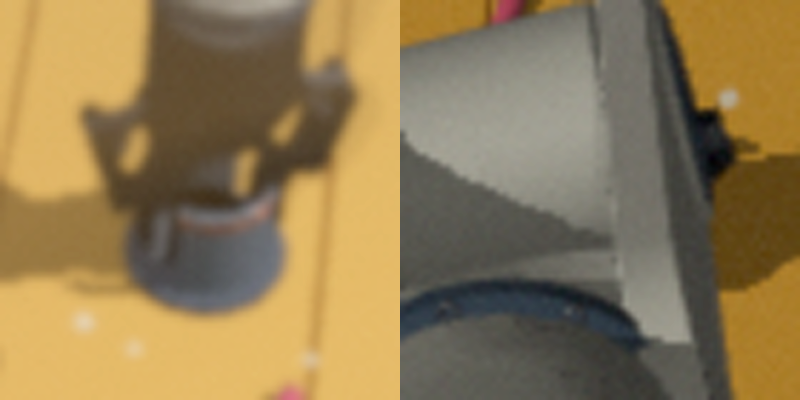

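Request:
apply_moves([
  {"gripper": 40,"tx": 3,"ty": 0,"tz": 0,"rx": 0,"ry": 0,"rz": 0},
  {"gripper": 40,"tx": 1.5,"ty": 0,"tz": 0,"rx": 0,"ry": 0,"rz": 0},
  {"gripper": 40,"tx": 0,"ty": 0,"tz": 0,"rx": 0,"ry": 0,"rz": 0},
])

```text
time: 8.2
eef_pos: [0.4298, 0.1101, 0.0097]
ee_rot: [[-0.0, -0.39, 0.921], [-0.0, 0.921, 0.39], [-1.0, 0.0, -0.0]]
wrist_force: [0.5, 0.2, -0.1]
grip_width: 0.0471
```

Request:
apply_moves([
  {"gripper": 40,"tx": 0.8,"ty": 0,"tz": 0,"rx": 0,"ry": 0,"rz": 0},
  {"gripper": 40,"tx": 0,"ty": 0,"tz": 0,"rx": 0,"ry": 0,"rz": 0},
])

```text
time: 8.45
eef_pos: [0.4299, 0.1101, 0.0089]
ee_rot: [[-0.0, -0.391, 0.921], [-0.0, 0.921, 0.391], [-1.0, -0.0, -0.0]]
wrist_force: [0.0, 0.2, -0.9]
grip_width: 0.0471
```

Request:
apply_moves([
  {"gripper": 40,"tx": 0.8,"ty": 0,"tz": 0,"rx": 0,"ry": 0,"rz": 0},
  {"gripper": 40,"tx": 0,"ty": 0,"tz": 0,"rx": 0,"ry": 0,"rz": 0},
])

```text
time: 8.7
eef_pos: [0.43, 0.1102, 0.0083]
ee_rot: [[0.0, -0.39, 0.921], [0.0, 0.921, 0.39], [-1.0, -0.0, 0.0]]
wrist_force: [-0.6, -0.0, 0.8]
grip_width: 0.0465
```

Request:
apply_moves([
  {"gripper": 40,"tx": 0.6,"ty": 0,"tz": 0,"rx": 0,"ry": 0,"rz": 0},
  {"gripper": 40,"tx": 0,"ty": 0,"tz": 0,"rx": 0,"ry": 0,"rz": 0},
])

```text
time: 8.95
eef_pos: [0.43, 0.1102, 0.0082]
ee_rot: [[0.0, -0.39, 0.921], [0.0, 0.921, 0.39], [-1.0, -0.0, 0.0]]
wrist_force: [-3.2, -1.6, 14.0]
grip_width: 0.0477
```

Request:
apply_moves([
  {"gripper": 52,"tx": 0,"ty": 0,"tz": 0,"rx": 0,"ry": 0,"rz": 0},
  {"gripper": 56,"tx": 0,"ty": 0,"tz": 0,"rx": 0,"ry": 0,"rz": 0},
  {"gripper": 60,"tx": 0,"ty": 0,"tz": 0,"rx": 0,"ry": 0,"rz": 0},
  {"gripper": 62,"tx": 0,"ty": 0,"tz": 0,"rx": 0,"ry": 0,"rz": 0},
  {"gripper": 62,"tx": 0,"ty": 0,"tz": 0,"rx": 0,"ry": 0,"rz": 0},
])

```text
time: 9.57
eef_pos: [0.4299, 0.1102, 0.0075]
ee_rot: [[-0.0, -0.39, 0.921], [-0.0, 0.921, 0.39], [-1.0, 0.0, -0.0]]
wrist_force: [0.0, -0.5, 1.0]
grip_width: 0.0621
```

Request:
apply_moves([
  {"gripper": 62,"tx": -10,"ty": 0,"tz": 0,"rx": 0,"ry": 0,"rz": 0},
  {"gripper": 62,"tx": -30,"ty": 0,"tz": 0,"rx": 0,"ry": 0,"rz": 0},
  {"gripper": 62,"tx": -40,"ty": 0,"tz": 0,"rx": 0,"ry": 0,"rz": 0},
  {"gripper": 62,"tx": -40,"ty": 0,"tz": 0,"rx": 0,"ry": 0,"rz": 0},
  {"gripper": 66,"tx": -20,"ty": 0,"tz": 0,"rx": 0,"ry": 0,"rz": 0},
])

```text
time: 10.2
eef_pos: [0.4307, 0.1104, 0.1503]
ee_rot: [[0.003, -0.39, 0.921], [0.001, 0.921, 0.39], [-1.0, -0.001, 0.003]]
wrist_force: [-0.6, -0.8, 0.4]
grip_width: 0.0662
```

```bash
python3 go.py 0.4405 -0.2605 0.1
```

```text
t 10.2 p [430.7 110.4 150.3] d tx ty tz [  50.1 -345.2 -136. ] yaw 112.98 rx to 113: -0.02 tilt [0.   0.19 0.03] F [-0.6 -0.8  0.4] w 66.2
```

Request:
apply_moves([
  {"gripper": 66,"tx": 0,"ty": -55,"tz": -21.5,"rx": 0,"ry": 0,"rz": 0},
  {"gripper": 66,"tx": 0,"ty": -57,"tz": -22.5,"rx": 0,"ry": 0,"rz": 0},
  {"gripper": 66,"tx": 0,"ty": -57,"tz": -22.5,"rx": 0,"ry": 0,"rz": 0},
  {"gripper": 66,"tx": 0,"ty": -57,"tz": -22.5,"rx": 0,"ry": 0,"rz": 0},
  {"gripper": 66,"tx": 0,"ty": -57,"tz": -22.5,"rx": 0,"ry": 0,"rz": 0},
])

```text
time: 10.82
eef_pos: [0.4375, -0.196, 0.1485]
ee_rot: [[0.001, -0.39, 0.921], [-0.0, 0.921, 0.39], [-1.0, -0.001, 0.001]]
wrist_force: [1.3, 0.8, 0.0]
grip_width: 0.0658
```

Request:
apply_moves([
  {"gripper": 66,"tx": 0,"ty": -45,"tz": -17.5,"rx": 0,"ry": 0,"rz": 0},
  {"gripper": 66,"tx": 20,"ty": -17,"tz": -7,"rx": 0,"ry": 0,"rz": 0},
  {"gripper": 66,"tx": 35,"ty": 0,"tz": 0,"rx": 0,"ry": 0,"rz": 0},
  {"gripper": 66,"tx": 35,"ty": 0,"tz": 0,"rx": 0,"ry": 0,"rz": 0},
  {"gripper": 66,"tx": 10,"ty": 0,"tz": 0,"rx": 0,"ry": 0,"rz": 0},
])

```text
time: 11.45
eef_pos: [0.4382, -0.26, 0.0464]
ee_rot: [[-0.003, -0.39, 0.921], [0.002, 0.921, 0.39], [-1.0, 0.002, -0.002]]
wrist_force: [0.3, -0.2, -0.2]
grip_width: 0.066
```

```bash
python3 go.py 0.441 -0.2603 0.004; python3 look.py .441 -.26 .03 45 c1;python3 look.py .43 .11 .04 35 c2
```

```text
t 11.45 p [ 438.2 -260.    46.4] d tx ty tz [42.4 -1.5  2.5] yaw 112.97 rx to 113: -0.03 tilt [-0.   -0.1  -0.14] F [ 0.3 -0.2 -0.2] w 66.0
```

View pics/c1.png

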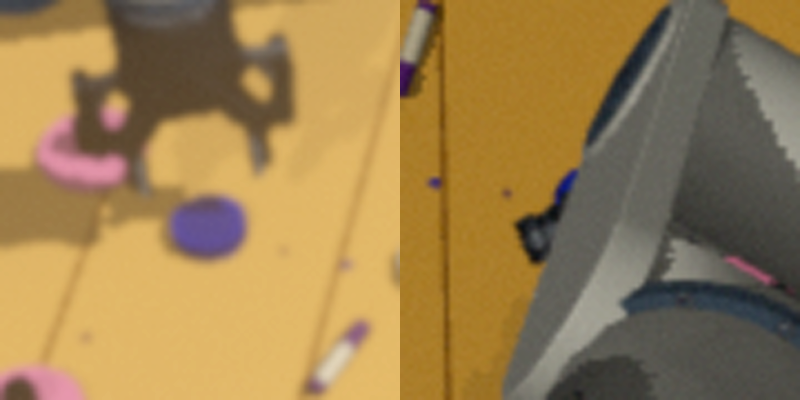

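View pics/c2.png

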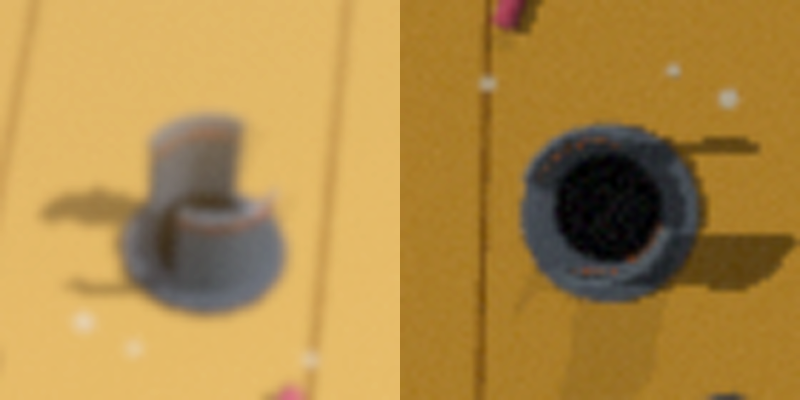

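Request:
apply_moves([
  {"gripper": 66,"tx": 20,"ty": -1.2,"tz": 2.2,"rx": 0,"ry": 0,"rz": 0},
  {"gripper": 66,"tx": 14,"ty": 0,"tz": 0,"rx": 0,"ry": 0,"rz": 0},
  {"gripper": 66,"tx": 6,"ty": 0,"tz": 0,"rx": 0,"ry": 0,"rz": 0},
  {"gripper": 66,"tx": 2,"ty": 0,"tz": 0,"rx": 0,"ry": 0,"rz": 0},
  {"gripper": 66,"tx": 0,"ty": 0,"tz": 0,"rx": 0,"ry": 0,"rz": 0},
])

```text
time: 12.28
eef_pos: [0.442, -0.2609, 0.0058]
ee_rot: [[0.0, -0.39, 0.921], [-0.0, 0.921, 0.39], [-1.0, -0.0, 0.0]]
wrist_force: [-0.1, 0.8, -0.4]
grip_width: 0.0659
```

Request:
apply_moves([
  {"gripper": 60,"tx": 0,"ty": 0,"tz": 0,"rx": 0,"ry": 0,"rz": 0},
  {"gripper": 50,"tx": 0,"ty": 0,"tz": 0,"rx": 0,"ry": 0,"rz": 0},
  {"gripper": 40,"tx": 0,"ty": 0,"tz": 0,"rx": 0,"ry": 0,"rz": 0},
  {"gripper": 40,"tx": 0,"ty": 0,"tz": 0,"rx": 0,"ry": 0,"rz": 0},
  {"gripper": 40,"tx": 0,"ty": 0,"tz": 0,"rx": 0,"ry": 0,"rz": 0},
])

```text
time: 12.9
eef_pos: [0.4421, -0.2609, 0.0065]
ee_rot: [[0.0, -0.39, 0.921], [-0.0, 0.921, 0.39], [-1.0, -0.0, 0.0]]
wrist_force: [-3.0, 1.5, 12.7]
grip_width: 0.0469
```

```bash
python3 go.py 0.441 -0.2603 0.004; python3 look.py .441 -.26 .03 35 c3
```

```text
t 12.9 p [ 442.1 -260.9    6.5] d tx ty tz [ 2.5  1.  -0.8] yaw 112.98 rx to 113: -0.02 tilt [0.   0.01 0.02] F [-3.   1.5 12.7] w 46.9
```

View pics/c3.png

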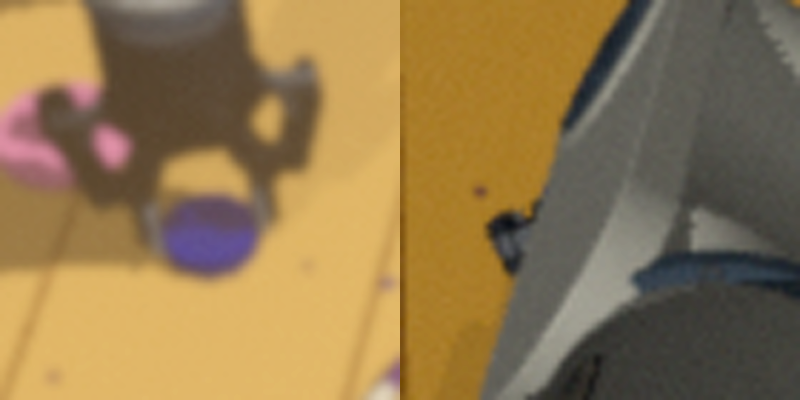

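Request:
apply_moves([
  {"gripper": 40,"tx": -10,"ty": 0,"tz": 0,"rx": 0,"ry": 0,"rz": 0},
  {"gripper": 40,"tx": -30,"ty": 0,"tz": 0,"rx": 0,"ry": 0,"rz": 0},
  {"gripper": 40,"tx": -50,"ty": 0,"tz": 0,"rx": 0,"ry": 0,"rz": 0},
  {"gripper": 40,"tx": -50,"ty": 0,"tz": 0,"rx": 0,"ry": 0,"rz": 0},
  {"gripper": 40,"tx": -5,"ty": 0,"tz": 0,"rx": 0,"ry": 0,"rz": 0},
])

```text
time: 13.62
eef_pos: [0.4439, -0.262, 0.1545]
ee_rot: [[0.006, -0.39, 0.921], [-0.004, 0.921, 0.39], [-1.0, -0.006, 0.004]]
wrist_force: [0.2, -0.3, -0.5]
grip_width: 0.0465
```

```bash
python3 go.py 0.43 0.11 0.12; python3 look.py .441 -.26 .14 35 c4
```

```text
t 13.625 p [ 443.9 -262.   154.5] d tx ty tz [ 33.2 348.1 132.3] yaw 112.98 rx to 113: -0.02 tilt [0.   0.23 0.32] F [ 0.2 -0.3 -0.5] w 46.5
```

View pics/c4.png

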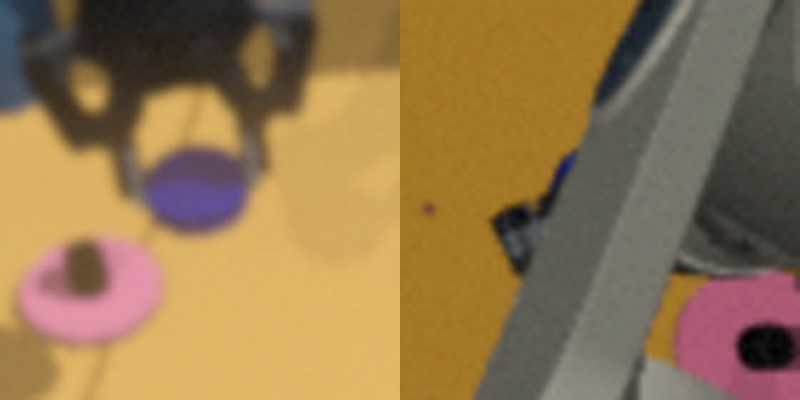

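Request:
apply_moves([
  {"gripper": 40,"tx": 0,"ty": 45,"tz": 17,"rx": 0,"ry": 0,"rz": 0},
  {"gripper": 40,"tx": 0,"ty": 56,"tz": 21,"rx": 0,"ry": 0,"rz": 0},
  {"gripper": 40,"tx": 0,"ty": 56,"tz": 21.5,"rx": 0,"ry": 0,"rz": 0},
  {"gripper": 40,"tx": 0,"ty": 56,"tz": 21.5,"rx": 0,"ry": 0,"rz": 0},
  {"gripper": 40,"tx": 0,"ty": 56,"tz": 21.5,"rx": 0,"ry": 0,"rz": 0},
])

```text
time: 14.35
eef_pos: [0.4299, 0.0286, 0.1493]
ee_rot: [[-0.002, -0.39, 0.921], [-0.0, 0.921, 0.39], [-1.0, 0.001, -0.002]]
wrist_force: [0.9, 0.3, -1.3]
grip_width: 0.0463
```

Request:
apply_moves([
  {"gripper": 40,"tx": 0,"ty": 45,"tz": 17,"rx": 0,"ry": 0,"rz": 0},
  {"gripper": 40,"tx": 5,"ty": 25,"tz": 9.5,"rx": 0,"ry": 0,"rz": 0},
  {"gripper": 40,"tx": 15,"ty": 8,"tz": 3,"rx": 0,"ry": 0,"rz": 0},
  {"gripper": 40,"tx": 15,"ty": 0,"tz": 0,"rx": 0,"ry": 0,"rz": 0},
  {"gripper": 40,"tx": 10,"ty": 0,"tz": 0,"rx": 0,"ry": 0,"rz": 0},
])

```text
time: 14.98
eef_pos: [0.427, 0.1091, 0.1038]
ee_rot: [[-0.002, -0.39, 0.921], [-0.001, 0.921, 0.39], [-1.0, 0.0, -0.003]]
wrist_force: [0.2, 0.0, -0.5]
grip_width: 0.0464
```

```bash
python3 go.py 0.43 0.11 0.09
```

```text
t 14.975 p [427.  109.1 103.8] d tx ty tz [13.8 -0.3  3.1] yaw 112.94 rx to 113: -0.06 tilt [-0.   -0.15 -0.01] F [ 0.2  0.  -0.5] w 46.4
```

Request:
apply_moves([
  {"gripper": 40,"tx": 10,"ty": 0,"tz": 1,"rx": 0,"ry": 0,"rz": 0},
  {"gripper": 40,"tx": 0,"ty": 0,"tz": 0,"rx": 0,"ry": 0,"rz": 0},
  {"gripper": 40,"tx": 0,"ty": 0,"tz": 0,"rx": 0,"ry": 0,"rz": 0},
])

```text
time: 15.35
eef_pos: [0.4292, 0.1104, 0.0958]
ee_rot: [[0.0, -0.39, 0.921], [0.0, 0.921, 0.39], [-1.0, -0.0, 0.0]]
wrist_force: [-0.8, 0.6, -0.2]
grip_width: 0.0462
```

```bash
python3 go.py 0.43 0.11 0.09
```

```text
t 15.35 p [429.2 110.4  95.8] d tx ty tz [ 5.8 -0.7  0.6] yaw 112.95 rx to 113: -0.05 tilt [0.   0.02 0.  ] F [-0.8  0.6 -0.2] w 46.2
```

Lower toward TCP z ≈ 26.5 (from 95.8: about 69).

Request:
apply_moves([
  {"gripper": 40,"tx": 12,"ty": -0.5,"tz": 0.5,"rx": 0,"ry": 0,"rz": 0},
  {"gripper": 40,"tx": 14,"ty": 0,"tz": 0,"rx": 0,"ry": 0,"rz": 0},
  {"gripper": 40,"tx": 14,"ty": 0,"tz": 0,"rx": 0,"ry": 0,"rz": 0},
  {"gripper": 40,"tx": 12,"ty": 0,"tz": 0,"rx": 0,"ry": 0,"rz": 0},
  {"gripper": 40,"tx": 8,"ty": 0,"tz": 0,"rx": 0,"ry": 0,"rz": 0},
])

```text
time: 15.98
eef_pos: [0.4291, 0.1102, 0.0345]
ee_rot: [[-0.001, -0.391, 0.921], [-0.0, 0.921, 0.391], [-1.0, 0.0, -0.001]]
wrist_force: [0.2, 0.1, -0.2]
grip_width: 0.0463
```

Request:
apply_moves([
  {"gripper": 40,"tx": 5,"ty": 0,"tz": 0,"rx": 0,"ry": 0,"rz": 0},
  {"gripper": 40,"tx": 1.5,"ty": 0,"tz": 0,"rx": 0,"ry": 0,"rz": 0},
  {"gripper": 40,"tx": 0,"ty": 0,"tz": 0,"rx": 0,"ry": 0,"rz": 0},
  {"gripper": 40,"tx": 0,"ty": 0,"tz": 0,"rx": 0,"ry": 0,"rz": 0},
])

```text
time: 16.48
eef_pos: [0.4298, 0.1104, 0.0294]
ee_rot: [[0.001, -0.39, 0.921], [0.0, 0.921, 0.39], [-1.0, -0.0, 0.001]]
wrist_force: [-0.4, 0.4, -0.9]
grip_width: 0.0467
```

Request:
apply_moves([
  {"gripper": 40,"tx": 1,"ty": 0,"tz": 0,"rx": 0,"ry": 0,"rz": 0},
  {"gripper": 40,"tx": 0.7,"ty": 0,"tz": 0,"rx": 0,"ry": 0,"rz": 0},
  {"gripper": 40,"tx": 0,"ty": 0,"tz": 0,"rx": 0,"ry": 0,"rz": 0},
])

```text
time: 16.85
eef_pos: [0.4295, 0.1103, 0.0274]
ee_rot: [[-0.0, -0.391, 0.921], [-0.0, 0.921, 0.391], [-1.0, -0.0, -0.0]]
wrist_force: [0.7, 0.6, -0.8]
grip_width: 0.0467
```

Request:
apply_moves([
  {"gripper": 40,"tx": 0.7,"ty": 0,"tz": 0,"rx": 0,"ry": 0,"rz": 0},
  {"gripper": 40,"tx": 0,"ty": 0,"tz": 0,"rx": 0,"ry": 0,"rz": 0},
])

```text
time: 17.1
eef_pos: [0.4295, 0.1103, 0.0266]
ee_rot: [[-0.0, -0.39, 0.921], [-0.0, 0.921, 0.39], [-1.0, -0.0, -0.0]]
wrist_force: [0.1, 0.0, -0.1]
grip_width: 0.0464
```

Request:
apply_moves([
  {"gripper": 40,"tx": 0.6,"ty": 0,"tz": 0,"rx": 0,"ry": 0,"rz": 0},
  {"gripper": 40,"tx": 0,"ty": 0,"tz": 0,"rx": 0,"ry": 0,"rz": 0},
])

```text
time: 17.35
eef_pos: [0.4295, 0.1103, 0.0265]
ee_rot: [[0.0, -0.39, 0.921], [0.0, 0.921, 0.39], [-1.0, -0.0, 0.0]]
wrist_force: [-2.6, -1.2, 9.3]
grip_width: 0.0468
```

Contact exactly at the expected height. Release and rise.

Request:
apply_moves([
  {"gripper": 52,"tx": 0,"ty": 0,"tz": 0,"rx": 0,"ry": 0,"rz": 0},
  {"gripper": 56,"tx": 0,"ty": 0,"tz": 0,"rx": 0,"ry": 0,"rz": 0},
  {"gripper": 60,"tx": 0,"ty": 0,"tz": 0,"rx": 0,"ry": 0,"rz": 0},
  {"gripper": 62,"tx": 0,"ty": 0,"tz": 0,"rx": 0,"ry": 0,"rz": 0},
  {"gripper": 62,"tx": 0,"ty": 0,"tz": 0,"rx": 0,"ry": 0,"rz": 0},
])

```text
time: 17.98
eef_pos: [0.4295, 0.1103, 0.0261]
ee_rot: [[-0.0, -0.39, 0.921], [-0.0, 0.921, 0.39], [-1.0, 0.0, -0.0]]
wrist_force: [0.3, 0.5, 0.1]
grip_width: 0.0619
```

Request:
apply_moves([
  {"gripper": 62,"tx": -10,"ty": 0,"tz": 0,"rx": 0,"ry": 0,"rz": 0},
  {"gripper": 62,"tx": -30,"ty": 0,"tz": 0,"rx": 0,"ry": 0,"rz": 0},
  {"gripper": 62,"tx": -40,"ty": 0,"tz": 0,"rx": 0,"ry": 0,"rz": 0},
  {"gripper": 62,"tx": -40,"ty": 0,"tz": 0,"rx": 0,"ry": 0,"rz": 0},
  {"gripper": 66,"tx": 0,"ty": 0,"tz": 0,"rx": 0,"ry": 0,"rz": 0},
])

```text
time: 18.6
eef_pos: [0.4315, 0.1108, 0.1493]
ee_rot: [[0.006, -0.39, 0.921], [0.002, 0.921, 0.39], [-1.0, -0.001, 0.006]]
wrist_force: [1.0, 0.5, 0.3]
grip_width: 0.066
```

```bash
python3 go.py 0.652 0.213 0.1
```

```text
t 18.6 p [431.5 110.8 149.3] d tx ty tz [ 50.8   8.  242.5] yaw 112.98 rx to 113: -0.02 tilt [-0.    0.35  0.06] F [1.  0.5 0.3] w 66.0
```

Request:
apply_moves([
  {"gripper": 66,"tx": 0,"ty": 2,"tz": 45,"rx": 0,"ry": 0,"rz": 0},
  {"gripper": 66,"tx": 0,"ty": 2,"tz": 58,"rx": 0,"ry": 0,"rz": 0},
  {"gripper": 66,"tx": 0,"ty": 2,"tz": 58,"rx": 0,"ry": 0,"rz": 0},
  {"gripper": 66,"tx": 0,"ty": 2,"tz": 50,"rx": 0,"ry": 0,"rz": 0},
  {"gripper": 66,"tx": 0,"ty": 0,"tz": 29,"rx": 0,"ry": 0,"rz": 0},
])

```text
time: 19.23
eef_pos: [0.6488, 0.2123, 0.1449]
ee_rot: [[-0.001, -0.391, 0.92], [-0.0, 0.92, 0.391], [-1.0, 0.0, -0.001]]
wrist_force: [-1.1, -0.5, 0.1]
grip_width: 0.0661
```

Request:
apply_moves([
  {"gripper": 66,"tx": 20,"ty": 0,"tz": 2,"rx": 0,"ry": 0,"rz": 0},
  {"gripper": 66,"tx": 40,"ty": 0,"tz": 0,"rx": 0,"ry": 0,"rz": 0},
  {"gripper": 66,"tx": 35,"ty": 0,"tz": 0,"rx": 0,"ry": 0,"rz": 0},
  {"gripper": 66,"tx": 10,"ty": 0,"tz": 0,"rx": 0,"ry": 0,"rz": 0},
  {"gripper": 66,"tx": 0,"ty": 0,"tz": 0,"rx": 0,"ry": 0,"rz": 0},
])

```text
time: 19.85
eef_pos: [0.648, 0.2117, 0.0403]
ee_rot: [[-0.002, -0.39, 0.921], [-0.001, 0.921, 0.39], [-1.0, 0.0, -0.002]]
wrist_force: [0.4, 0.8, 0.2]
grip_width: 0.0661
```

```bash
python3 go.py 0.652 0.213 0.005; python3 look.py .652 .213 .03 45 d1;python3 look.py .43 .11 .04 35 d2
```

```text
t 19.85 p [648.  211.7  40.3] d tx ty tz [35.3 -0.3  4.3] yaw 112.98 rx to 113: -0.02 tilt [ 0.   -0.12 -0.01] F [0.4 0.8 0.2] w 66.1
```

View pics/d1.png

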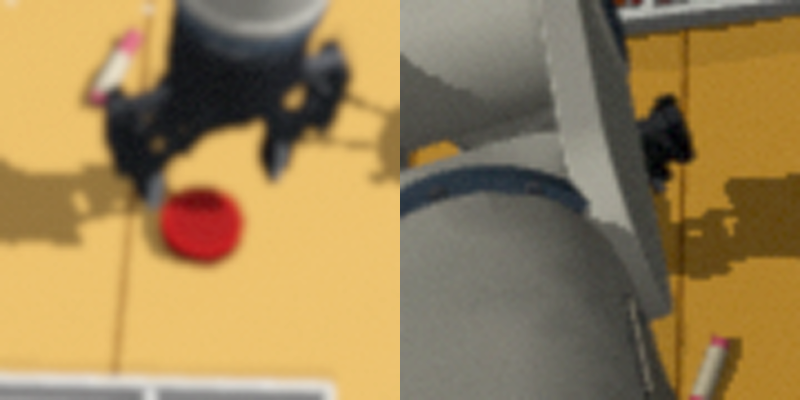

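View pics/d2.png

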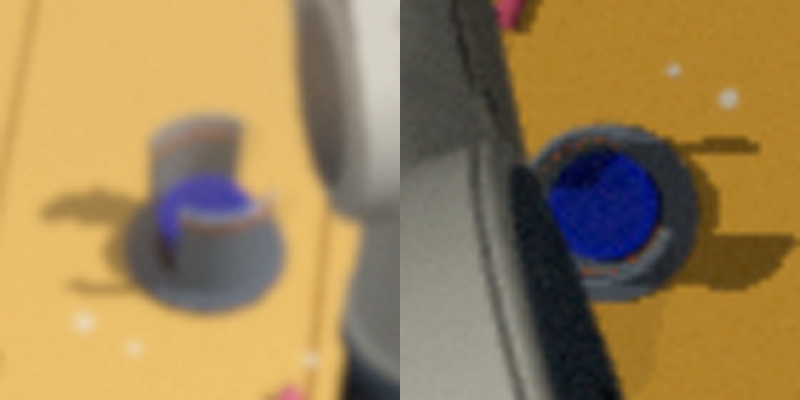

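Request:
apply_moves([
  {"gripper": 66,"tx": 16,"ty": 0,"tz": 3,"rx": 0,"ry": 0,"rz": 0},
  {"gripper": 66,"tx": 12,"ty": 0,"tz": 0,"rx": 0,"ry": 0,"rz": 0},
  {"gripper": 66,"tx": 4,"ty": 0,"tz": 0,"rx": 0,"ry": 0,"rz": 0},
  {"gripper": 66,"tx": 1,"ty": 0,"tz": 0,"rx": 0,"ry": 0,"rz": 0},
  {"gripper": 66,"tx": 0,"ty": 0,"tz": 0,"rx": 0,"ry": 0,"rz": 0},
])

```text
time: 20.68
eef_pos: [0.6521, 0.2134, 0.0082]
ee_rot: [[0.0, -0.39, 0.921], [0.0, 0.921, 0.39], [-1.0, -0.0, 0.0]]
wrist_force: [0.7, -0.3, -0.1]
grip_width: 0.0661
```

```bash
python3 go.py 0.652 0.213 0.005; python3 look.py .652 .213 .02 35 d3
```

```text
t 20.675 p [652.1 213.4   8.2] d tx ty tz [ 3.2 -0.3 -0.2] yaw 112.98 rx to 113: -0.02 tilt [-0.    0.01  0.  ] F [ 0.7 -0.3 -0.1] w 66.1
```

View pics/d3.png

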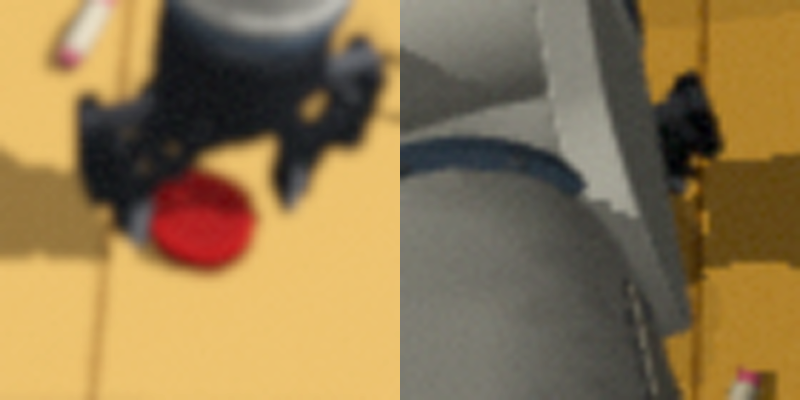

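Request:
apply_moves([
  {"gripper": 62,"tx": 2.5,"ty": 0,"tz": 0,"rx": 0,"ry": 0,"rz": 0},
  {"gripper": 50,"tx": 0,"ty": 0,"tz": 0,"rx": 0,"ry": 0,"rz": 0},
  {"gripper": 40,"tx": 0,"ty": 0,"tz": 0,"rx": 0,"ry": 0,"rz": 0},
  {"gripper": 40,"tx": 0,"ty": 0,"tz": 0,"rx": 0,"ry": 0,"rz": 0},
  {"gripper": 40,"tx": 0,"ty": 0,"tz": 0,"rx": 0,"ry": 0,"rz": 0},
])

```text
time: 21.4
eef_pos: [0.6521, 0.2134, 0.0062]
ee_rot: [[0.0, -0.39, 0.921], [0.0, 0.921, 0.39], [-1.0, -0.0, 0.0]]
wrist_force: [-0.2, -0.3, 4.3]
grip_width: 0.0464
```

Request:
apply_moves([
  {"gripper": 40,"tx": -10,"ty": 0,"tz": 0,"rx": 0,"ry": 0,"rz": 0},
  {"gripper": 40,"tx": -30,"ty": 0,"tz": 0,"rx": 0,"ry": 0,"rz": 0},
  {"gripper": 40,"tx": -50,"ty": 0,"tz": 0,"rx": 0,"ry": 0,"rz": 0},
  {"gripper": 40,"tx": -40,"ty": 0,"tz": 0,"rx": 0,"ry": 0,"rz": 0},
  {"gripper": 40,"tx": -5,"ty": 0,"tz": 0,"rx": 0,"ry": 0,"rz": 0},
])

```text
time: 22.02
eef_pos: [0.654, 0.214, 0.1449]
ee_rot: [[0.006, -0.39, 0.921], [0.002, 0.921, 0.39], [-1.0, -0.001, 0.006]]
wrist_force: [-0.8, -0.5, -1.7]
grip_width: 0.0463
```

```bash
python3 go.py 0.43 0.11 0.1; python3 look.py .652 .213 .13 35 d4
```

```text
t 22.025 p [654.  214.  144.9] d tx ty tz [  43.3   -8.3 -247.1] yaw 112.98 rx to 113: -0.02 tilt [-0.    0.36  0.03] F [-0.8 -0.5 -1.7] w 46.3
```

View pics/d4.png

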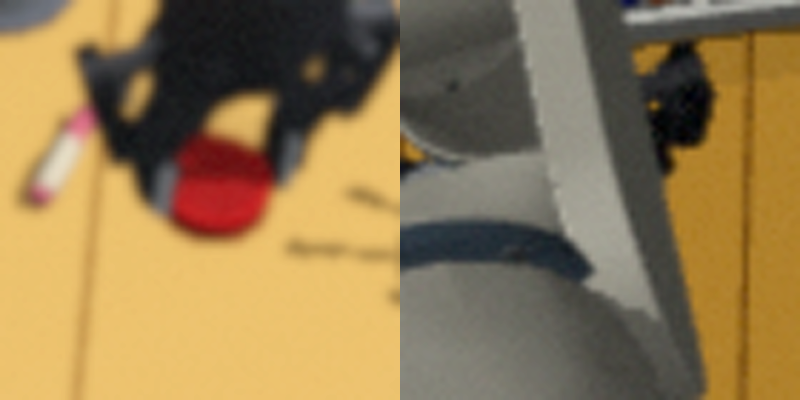

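Red is held flat. Contact expected at TCP z ≈ 34 + 6.2 = 40.2 mm.

Request:
apply_moves([
  {"gripper": 40,"tx": 0,"ty": -1,"tz": -45,"rx": 0,"ry": 0,"rz": 0},
  {"gripper": 40,"tx": 0,"ty": -2,"tz": -58,"rx": 0,"ry": 0,"rz": 0},
  {"gripper": 40,"tx": 0,"ty": -2,"tz": -58,"rx": 0,"ry": 0,"rz": 0},
  {"gripper": 40,"tx": 0,"ty": -2,"tz": -52,"rx": 0,"ry": 0,"rz": 0},
  {"gripper": 40,"tx": 0,"ty": -1,"tz": -30,"rx": 0,"ry": 0,"rz": 0},
])

```text
time: 22.75
eef_pos: [0.4275, 0.1098, 0.139]
ee_rot: [[-0.004, -0.39, 0.921], [-0.001, 0.921, 0.39], [-1.0, 0.001, -0.004]]
wrist_force: [0.9, 0.3, -0.7]
grip_width: 0.0469
```

Request:
apply_moves([
  {"gripper": 40,"tx": 15,"ty": 0,"tz": -2,"rx": 0,"ry": 0,"rz": 0},
  {"gripper": 40,"tx": 20,"ty": 0,"tz": 0,"rx": 0,"ry": 0,"rz": 0},
  {"gripper": 40,"tx": 10,"ty": 0,"tz": 0,"rx": 0,"ry": 0,"rz": 0},
  {"gripper": 40,"tx": 0,"ty": 0,"tz": 0,"rx": 0,"ry": 0,"rz": 0},
  {"gripper": 40,"tx": 0,"ty": 0,"tz": 0,"rx": 0,"ry": 0,"rz": 0},
])

```text
time: 23.38
eef_pos: [0.4296, 0.1104, 0.0957]
ee_rot: [[-0.0, -0.39, 0.921], [-0.0, 0.921, 0.39], [-1.0, 0.0, -0.0]]
wrist_force: [1.2, 0.6, 0.1]
grip_width: 0.0466
```

```bash
python3 go.py 0.43 0.11 0.0402
```

```text
t 23.375 p [429.6 110.4  95.7] d tx ty tz [55.5 -0.5  0.2] yaw 112.99 rx to 113: -0.01 tilt [-0.   -0.01 -0.  ] F [1.2 0.6 0.1] w 46.6
```

Request:
apply_moves([
  {"gripper": 40,"tx": 12,"ty": -0.5,"tz": 0,"rx": 0,"ry": 0,"rz": 0},
  {"gripper": 40,"tx": 14,"ty": 0,"tz": 0,"rx": 0,"ry": 0,"rz": 0},
  {"gripper": 40,"tx": 12,"ty": 0,"tz": 0,"rx": 0,"ry": 0,"rz": 0},
  {"gripper": 40,"tx": 9,"ty": 0,"tz": 0,"rx": 0,"ry": 0,"rz": 0},
  {"gripper": 40,"tx": 4,"ty": 0,"tz": 0,"rx": 0,"ry": 0,"rz": 0},
])

```text
time: 24.0
eef_pos: [0.4293, 0.1097, 0.0438]
ee_rot: [[-0.001, -0.39, 0.921], [-0.0, 0.921, 0.39], [-1.0, 0.0, -0.001]]
wrist_force: [-0.8, 0.2, -0.9]
grip_width: 0.0465
```

Request:
apply_moves([
  {"gripper": 40,"tx": 1,"ty": 0,"tz": 0,"rx": 0,"ry": 0,"rz": 0},
  {"gripper": 40,"tx": 0,"ty": 0,"tz": 0,"rx": 0,"ry": 0,"rz": 0},
  {"gripper": 40,"tx": 0,"ty": 0,"tz": 0,"rx": 0,"ry": 0,"rz": 0},
])

```text
time: 24.38
eef_pos: [0.43, 0.1099, 0.0439]
ee_rot: [[0.001, -0.39, 0.921], [0.0, 0.921, 0.39], [-1.0, -0.0, 0.001]]
wrist_force: [1.1, -0.9, -0.1]
grip_width: 0.0463
```

Request:
apply_moves([
  {"gripper": 40,"tx": 1.5,"ty": 0,"tz": 0,"rx": 0,"ry": 0,"rz": 0},
  {"gripper": 40,"tx": 1,"ty": 0,"tz": 0,"rx": 0,"ry": 0,"rz": 0},
  {"gripper": 40,"tx": 0,"ty": 0,"tz": 0,"rx": 0,"ry": 0,"rz": 0},
])

```text
time: 24.75
eef_pos: [0.4296, 0.1098, 0.041]
ee_rot: [[-0.0, -0.39, 0.921], [-0.0, 0.921, 0.39], [-1.0, 0.0, -0.0]]
wrist_force: [0.1, -0.3, -0.2]
grip_width: 0.0467
```

Request:
apply_moves([
  {"gripper": 40,"tx": 0.8,"ty": 0,"tz": 0,"rx": 0,"ry": 0,"rz": 0},
  {"gripper": 40,"tx": 0,"ty": 0,"tz": 0,"rx": 0,"ry": 0,"rz": 0},
])

```text
time: 25.0
eef_pos: [0.4297, 0.1099, 0.0403]
ee_rot: [[-0.0, -0.39, 0.921], [-0.0, 0.921, 0.39], [-1.0, -0.0, -0.0]]
wrist_force: [-0.4, 0.4, -0.1]
grip_width: 0.0467
```

Request:
apply_moves([
  {"gripper": 40,"tx": 0.6,"ty": 0,"tz": 0,"rx": 0,"ry": 0,"rz": 0},
  {"gripper": 40,"tx": 0,"ty": 0,"tz": 0,"rx": 0,"ry": 0,"rz": 0},
])

```text
time: 25.25
eef_pos: [0.4297, 0.1099, 0.0401]
ee_rot: [[0.0, -0.39, 0.921], [0.0, 0.921, 0.39], [-1.0, 0.0, 0.0]]
wrist_force: [-2.5, -0.3, 9.2]
grip_width: 0.0464
```

Contact at 40.2. Release, rise.

Request:
apply_moves([
  {"gripper": 52,"tx": 0,"ty": 0,"tz": 0,"rx": 0,"ry": 0,"rz": 0},
  {"gripper": 56,"tx": 0,"ty": 0,"tz": 0,"rx": 0,"ry": 0,"rz": 0},
  {"gripper": 60,"tx": 0,"ty": 0,"tz": 0,"rx": 0,"ry": 0,"rz": 0},
  {"gripper": 62,"tx": 0,"ty": 0,"tz": 0,"rx": 0,"ry": 0,"rz": 0},
  {"gripper": 62,"tx": 0,"ty": 0,"tz": 0,"rx": 0,"ry": 0,"rz": 0},
])

```text
time: 25.88
eef_pos: [0.4297, 0.1098, 0.0396]
ee_rot: [[-0.0, -0.39, 0.921], [-0.0, 0.921, 0.39], [-1.0, 0.0, -0.0]]
wrist_force: [0.4, -0.1, 0.3]
grip_width: 0.0622
```

Request:
apply_moves([
  {"gripper": 62,"tx": -10,"ty": 0,"tz": 0,"rx": 0,"ry": 0,"rz": 0},
  {"gripper": 62,"tx": -30,"ty": 0,"tz": 0,"rx": 0,"ry": 0,"rz": 0},
  {"gripper": 62,"tx": -40,"ty": 0,"tz": 0,"rx": 0,"ry": 0,"rz": 0},
  {"gripper": 62,"tx": -25,"ty": 0,"tz": 0,"rx": 0,"ry": 0,"rz": 0},
  {"gripper": 66,"tx": 0,"ty": 0,"tz": 0,"rx": 0,"ry": 0,"rz": 0},
])

```text
time: 26.5
eef_pos: [0.4311, 0.1102, 0.147]
ee_rot: [[0.004, -0.39, 0.921], [0.001, 0.921, 0.39], [-1.0, -0.001, 0.005]]
wrist_force: [0.7, 0.7, 0.9]
grip_width: 0.0661
```

```bash
python3 go.py 0.449 -0.1015 0.1
```

```text
t 26.5 p [431.1 110.2 147. ] d tx ty tz [  46.8 -201.9  -66.4] yaw 112.98 rx to 113: -0.02 tilt [-0.    0.26  0.04] F [0.7 0.7 0.9] w 66.1
```

Request:
apply_moves([
  {"gripper": 66,"tx": 0,"ty": -45,"tz": -15,"rx": 0,"ry": 0,"rz": 0},
  {"gripper": 66,"tx": 0,"ty": -55,"tz": -18,"rx": 0,"ry": 0,"rz": 0},
  {"gripper": 66,"tx": 0,"ty": -55,"tz": -18,"rx": 0,"ry": 0,"rz": 0},
  {"gripper": 66,"tx": 0,"ty": -35,"tz": -11,"rx": 0,"ry": 0,"rz": 0},
  {"gripper": 66,"tx": 0,"ty": -12,"tz": -3,"rx": 0,"ry": 0,"rz": 0},
])

```text
time: 27.12
eef_pos: [0.4482, -0.1031, 0.144]
ee_rot: [[-0.001, -0.388, 0.922], [0.0, 0.922, 0.388], [-1.0, 0.001, -0.001]]
wrist_force: [0.6, 0.5, -0.2]
grip_width: 0.0656
```

Request:
apply_moves([
  {"gripper": 66,"tx": 25,"ty": 0,"tz": 0,"rx": 0,"ry": 0,"rz": 0},
  {"gripper": 66,"tx": 40,"ty": 0,"tz": 0,"rx": 0,"ry": 0,"rz": 0},
  {"gripper": 66,"tx": 30,"ty": 0,"tz": 0,"rx": 0,"ry": 0,"rz": 0},
  {"gripper": 66,"tx": 10,"ty": 0,"tz": 0,"rx": 0,"ry": 0,"rz": 0},
  {"gripper": 66,"tx": 0,"ty": 0,"tz": 0,"rx": 0,"ry": 0,"rz": 0},
])

```text
time: 27.75
eef_pos: [0.4484, -0.1009, 0.0394]
ee_rot: [[-0.001, -0.391, 0.92], [0.0, 0.92, 0.391], [-1.0, 0.001, -0.001]]
wrist_force: [0.4, 0.6, 0.9]
grip_width: 0.066
```

```bash
python3 go.py 0.449 -0.1015 0.006; python3 look.py .449 -.1015 .03 45 e1;python3 look.py .43 .11 .04 35 e2
```

```text
t 27.75 p [ 448.4 -100.9   39.4] d tx ty tz [33.4 -0.8  0.4] yaw 113.01 rx to 113: 0.01 tilt [ 0.   -0.07 -0.05] F [0.4 0.6 0.9] w 66.0
```

View pics/e1.png

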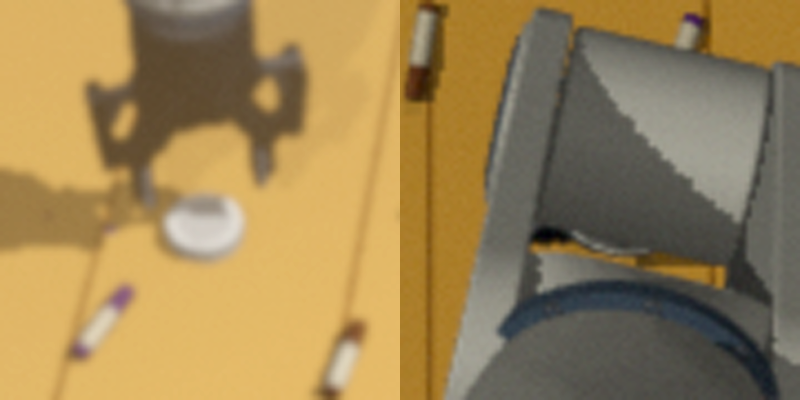

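View pics/e2.png

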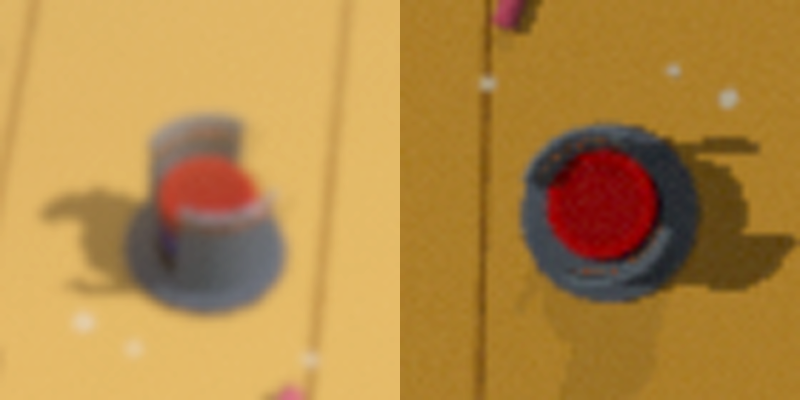

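Red lies flat in the tube (top crop (602,203)). Now the white cake.

Request:
apply_moves([
  {"gripper": 66,"tx": 16,"ty": -0.5,"tz": 0,"rx": 0,"ry": 0,"rz": 0},
  {"gripper": 66,"tx": 12,"ty": 0,"tz": 0,"rx": 0,"ry": 0,"rz": 0},
  {"gripper": 66,"tx": 5,"ty": 0,"tz": 0,"rx": 0,"ry": 0,"rz": 0},
  {"gripper": 66,"tx": 1.5,"ty": 0,"tz": 0,"rx": 0,"ry": 0,"rz": 0},
  {"gripper": 66,"tx": 0,"ty": 0,"tz": 0,"rx": 0,"ry": 0,"rz": 0},
])

```text
time: 28.58
eef_pos: [0.4489, -0.102, 0.0051]
ee_rot: [[-0.0, -0.39, 0.921], [0.0, 0.921, 0.39], [-1.0, 0.0, -0.0]]
wrist_force: [0.4, -1.0, -0.1]
grip_width: 0.0662
```

```bash
python3 go.py 0.449 -0.1015 0.006
```

```text
t 28.575 p [ 448.9 -102.     5.1] d tx ty tz [-0.9  0.4  0.3] yaw 112.98 rx to 113: -0.02 tilt [-0.   -0.01 -0.01] F [ 0.4 -1.  -0.1] w 66.2
```

Request:
apply_moves([
  {"gripper": 60,"tx": 0,"ty": 0,"tz": 0,"rx": 0,"ry": 0,"rz": 0},
  {"gripper": 50,"tx": 0,"ty": 0,"tz": 0,"rx": 0,"ry": 0,"rz": 0},
  {"gripper": 40,"tx": 0,"ty": 0,"tz": 0,"rx": 0,"ry": 0,"rz": 0},
  {"gripper": 40,"tx": 0,"ty": 0,"tz": 0,"rx": 0,"ry": 0,"rz": 0},
  {"gripper": 40,"tx": 0,"ty": 0,"tz": 0,"rx": 0,"ry": 0,"rz": 0},
])

```text
time: 29.2
eef_pos: [0.4492, -0.102, 0.0061]
ee_rot: [[0.001, -0.39, 0.921], [-0.0, 0.921, 0.39], [-1.0, -0.0, 0.001]]
wrist_force: [-3.0, 0.9, 13.9]
grip_width: 0.0469
```

Request:
apply_moves([
  {"gripper": 40,"tx": -10,"ty": 0,"tz": 0,"rx": 0,"ry": 0,"rz": 0},
  {"gripper": 40,"tx": -30,"ty": 0,"tz": 0,"rx": 0,"ry": 0,"rz": 0},
  {"gripper": 40,"tx": -50,"ty": 0,"tz": 0,"rx": 0,"ry": 0,"rz": 0},
  {"gripper": 40,"tx": -40,"ty": 0,"tz": 0,"rx": 0,"ry": 0,"rz": 0},
  {"gripper": 40,"tx": -5,"ty": 0,"tz": 0,"rx": 0,"ry": 0,"rz": 0},
])

```text
time: 29.82
eef_pos: [0.4507, -0.1024, 0.1432]
ee_rot: [[0.005, -0.39, 0.921], [-0.001, 0.921, 0.39], [-1.0, -0.003, 0.004]]
wrist_force: [0.0, -0.4, -1.2]
grip_width: 0.0468
```

```bash
python3 go.py 0.43 0.11 0.1; python3 look.py .449 -.1015 .13 35 e3
```

```text
t 29.825 p [ 450.7 -102.4  143.2] d tx ty tz [ 42.8 203.7  63.7] yaw 112.98 rx to 113: -0.02 tilt [-0.    0.26  0.19] F [ 0.  -0.4 -1.2] w 46.8
```

View pics/e3.png

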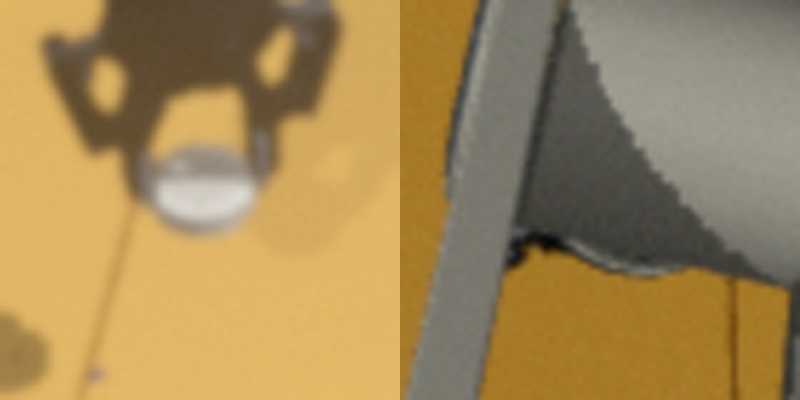

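White held flat. Expected contact at TCP z ≈ 48 + 6.1 = 54 mm.

Request:
apply_moves([
  {"gripper": 40,"tx": 0,"ty": 40,"tz": 12,"rx": 0,"ry": 0,"rz": 0},
  {"gripper": 40,"tx": 0,"ty": 55,"tz": 17,"rx": 0,"ry": 0,"rz": 0},
  {"gripper": 40,"tx": 0,"ty": 55,"tz": 17.5,"rx": 0,"ry": 0,"rz": 0},
  {"gripper": 40,"tx": 0,"ty": 38,"tz": 12,"rx": 0,"ry": 0,"rz": 0},
  {"gripper": 40,"tx": 0,"ty": 14,"tz": 4,"rx": 0,"ry": 0,"rz": 0},
])

```text
time: 30.55
eef_pos: [0.4264, 0.1099, 0.1388]
ee_rot: [[-0.002, -0.393, 0.92], [-0.001, 0.92, 0.393], [-1.0, 0.0, -0.002]]
wrist_force: [-0.1, -0.4, 0.2]
grip_width: 0.0464
```

Request:
apply_moves([
  {"gripper": 40,"tx": 15,"ty": 0,"tz": 0,"rx": 0,"ry": 0,"rz": 0},
  {"gripper": 40,"tx": 20,"ty": 0,"tz": 0,"rx": 0,"ry": 0,"rz": 0},
  {"gripper": 40,"tx": 10,"ty": 0,"tz": 0,"rx": 0,"ry": 0,"rz": 0},
  {"gripper": 40,"tx": 0,"ty": 0,"tz": 0,"rx": 0,"ry": 0,"rz": 0},
  {"gripper": 40,"tx": 0,"ty": 0,"tz": 0,"rx": 0,"ry": 0,"rz": 0},
])

```text
time: 31.18
eef_pos: [0.4279, 0.108, 0.0953]
ee_rot: [[0.0, -0.39, 0.921], [-0.0, 0.921, 0.39], [-1.0, -0.0, 0.0]]
wrist_force: [0.2, 0.3, -0.7]
grip_width: 0.0464
```

```bash
python3 go.py 0.43 0.11 0.054
```

```text
t 31.175 p [427.9 108.   95.3] d tx ty tz [41.3  1.   2.7] yaw 112.94 rx to 113: -0.06 tilt [-0.    0.01  0.01] F [ 0.2  0.3 -0.7] w 46.4
```

Request:
apply_moves([
  {"gripper": 40,"tx": 10,"ty": 1,"tz": 2.5,"rx": 0,"ry": 0,"rz": 0},
  {"gripper": 40,"tx": 12,"ty": 0,"tz": 0,"rx": 0,"ry": 0,"rz": 0},
  {"gripper": 40,"tx": 10,"ty": 0,"tz": 0,"rx": 0,"ry": 0,"rz": 0},
  {"gripper": 40,"tx": 4,"ty": 0,"tz": 0,"rx": 0,"ry": 0,"rz": 0},
  {"gripper": 40,"tx": 2,"ty": 0,"tz": 0,"rx": 0,"ry": 0,"rz": 0},
])

```text
time: 31.8
eef_pos: [0.4293, 0.1103, 0.0568]
ee_rot: [[-0.001, -0.391, 0.921], [-0.0, 0.921, 0.391], [-1.0, 0.0, -0.001]]
wrist_force: [0.1, -0.5, -1.5]
grip_width: 0.0467
```

Request:
apply_moves([
  {"gripper": 40,"tx": 0,"ty": 0,"tz": 0,"rx": 0,"ry": 0,"rz": 0},
  {"gripper": 40,"tx": 0,"ty": 0,"tz": 0,"rx": 0,"ry": 0,"rz": 0},
  {"gripper": 40,"tx": 0,"ty": 0,"tz": 0,"rx": 0,"ry": 0,"rz": 0},
])

```text
time: 32.17
eef_pos: [0.4297, 0.1104, 0.0574]
ee_rot: [[0.001, -0.39, 0.921], [0.0, 0.921, 0.39], [-1.0, -0.0, 0.001]]
wrist_force: [-0.4, -0.2, -0.9]
grip_width: 0.0465
```

Request:
apply_moves([
  {"gripper": 40,"tx": 1.5,"ty": 0,"tz": 0,"rx": 0,"ry": 0,"rz": 0},
  {"gripper": 40,"tx": 0.8,"ty": 0,"tz": 0,"rx": 0,"ry": 0,"rz": 0},
  {"gripper": 40,"tx": 0,"ty": 0,"tz": 0,"rx": 0,"ry": 0,"rz": 0},
])

```text
time: 32.55
eef_pos: [0.4294, 0.1103, 0.0548]
ee_rot: [[-0.0, -0.39, 0.921], [-0.0, 0.921, 0.39], [-1.0, 0.0, -0.0]]
wrist_force: [-0.0, 1.1, -0.8]
grip_width: 0.0467
```

Request:
apply_moves([
  {"gripper": 40,"tx": 0.8,"ty": 0,"tz": 0,"rx": 0,"ry": 0,"rz": 0},
  {"gripper": 40,"tx": 0,"ty": 0,"tz": 0,"rx": 0,"ry": 0,"rz": 0},
])

```text
time: 32.8
eef_pos: [0.4296, 0.1103, 0.0542]
ee_rot: [[0.0, -0.39, 0.921], [0.0, 0.921, 0.39], [-1.0, -0.0, 0.0]]
wrist_force: [0.3, -0.2, 2.1]
grip_width: 0.0465
```

Request:
apply_moves([
  {"gripper": 40,"tx": 0.6,"ty": 0,"tz": 0,"rx": 0,"ry": 0,"rz": 0},
  {"gripper": 40,"tx": 0,"ty": 0,"tz": 0,"rx": 0,"ry": 0,"rz": 0},
])

```text
time: 33.05
eef_pos: [0.4297, 0.1104, 0.0541]
ee_rot: [[0.0, -0.39, 0.921], [0.0, 0.921, 0.39], [-1.0, -0.0, 0.0]]
wrist_force: [-3.8, -1.2, 13.6]
grip_width: 0.0467
```

Contact at 54.2. Release, rise, on to the grey lid.

Request:
apply_moves([
  {"gripper": 52,"tx": 0,"ty": 0,"tz": 0,"rx": 0,"ry": 0,"rz": 0},
  {"gripper": 56,"tx": 0,"ty": 0,"tz": 0,"rx": 0,"ry": 0,"rz": 0},
  {"gripper": 60,"tx": 0,"ty": 0,"tz": 0,"rx": 0,"ry": 0,"rz": 0},
  {"gripper": 62,"tx": 0,"ty": 0,"tz": 0,"rx": 0,"ry": 0,"rz": 0},
  {"gripper": 62,"tx": 0,"ty": 0,"tz": 0,"rx": 0,"ry": 0,"rz": 0},
])

```text
time: 33.67
eef_pos: [0.4295, 0.1103, 0.0534]
ee_rot: [[-0.0, -0.39, 0.921], [-0.0, 0.921, 0.39], [-1.0, 0.0, -0.0]]
wrist_force: [-0.5, 0.4, 0.2]
grip_width: 0.062
```

Request:
apply_moves([
  {"gripper": 62,"tx": -10,"ty": 0,"tz": 0,"rx": 0,"ry": 0,"rz": 0},
  {"gripper": 62,"tx": -30,"ty": 0,"tz": 0,"rx": 0,"ry": 0,"rz": 0},
  {"gripper": 62,"tx": -50,"ty": 0,"tz": 0,"rx": 0,"ry": 0,"rz": 0},
  {"gripper": 60,"tx": -40,"ty": 0,"tz": 0,"rx": 0,"ry": 0,"rz": 0},
  {"gripper": 60,"tx": 0,"ty": 0,"tz": 0,"rx": 0,"ry": 0,"rz": 0},
])

```text
time: 34.3
eef_pos: [0.4316, 0.1108, 0.187]
ee_rot: [[0.006, -0.391, 0.921], [0.002, 0.921, 0.391], [-1.0, -0.001, 0.007]]
wrist_force: [1.3, -0.1, 0.4]
grip_width: 0.06
```

```bash
python3 go.py 0.6575 -0.2155 0.1
```

```text
t 34.3 p [431.6 110.8 187. ] d tx ty tz [  87.9 -388.6   80. ] yaw 112.99 rx to 113: -0.01 tilt [-0.    0.38  0.06] F [ 1.3 -0.1  0.4] w 60.0
```

Request:
apply_moves([
  {"gripper": 60,"tx": 0,"ty": -50,"tz": 10,"rx": 0,"ry": 0,"rz": 0},
  {"gripper": 60,"tx": 0,"ty": -60,"tz": 12.5,"rx": 0,"ry": 0,"rz": 0},
  {"gripper": 60,"tx": 0,"ty": -60,"tz": 12.5,"rx": 0,"ry": 0,"rz": 0},
  {"gripper": 60,"tx": 0,"ty": -60,"tz": 12.5,"rx": 0,"ry": 0,"rz": 0},
  {"gripper": 50,"tx": 0,"ty": -60,"tz": 12.5,"rx": 0,"ry": 0,"rz": 0},
])

```text
time: 34.92
eef_pos: [0.5983, -0.135, 0.1826]
ee_rot: [[-0.001, -0.39, 0.921], [0.0, 0.921, 0.39], [-1.0, 0.001, -0.001]]
wrist_force: [0.6, 1.1, 1.2]
grip_width: 0.0502
```

Request:
apply_moves([
  {"gripper": 50,"tx": 0,"ty": -55,"tz": 11,"rx": 0,"ry": 0,"rz": 0},
  {"gripper": 50,"tx": 20,"ty": -35,"tz": 7,"rx": 0,"ry": 0,"rz": 0},
  {"gripper": 50,"tx": 40,"ty": -8,"tz": 1.5,"rx": 0,"ry": 0,"rz": 0},
  {"gripper": 50,"tx": 35,"ty": 0,"tz": 0,"rx": 0,"ry": 0,"rz": 0},
  {"gripper": 50,"tx": 15,"ty": 0,"tz": 0,"rx": 0,"ry": 0,"rz": 0},
])

```text
time: 35.55
eef_pos: [0.6522, -0.2154, 0.0702]
ee_rot: [[-0.005, -0.39, 0.921], [0.002, 0.921, 0.39], [-1.0, 0.003, -0.004]]
wrist_force: [-0.1, -0.5, 1.1]
grip_width: 0.0499
```

```bash
python3 go.py 0.6575 -0.2155 0.013; python3 look.py .6575 -.2155 .03 45 f1;python3 look.py .43 .11 .04 35 f2
```

```text
t 35.55 p [ 652.2 -215.4   70.2] d tx ty tz [57.2 -2.4  5.1] yaw 112.97 rx to 113: -0.03 tilt [ 0.   -0.21 -0.19] F [-0.1 -0.5  1.1] w 49.9
```

View pics/f1.png

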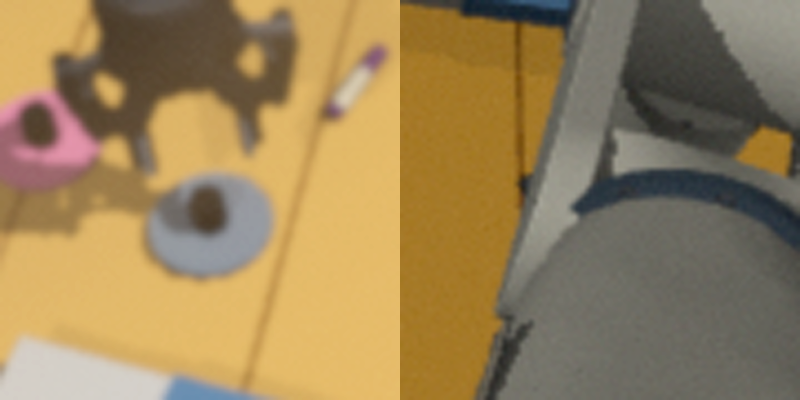

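View pics/f2.png

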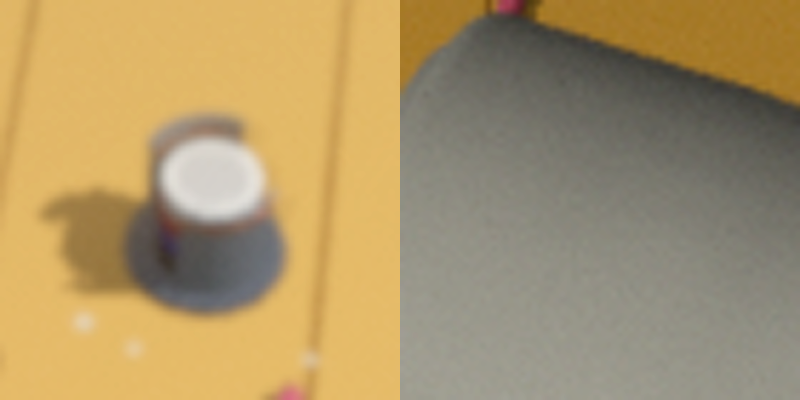

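```bash
python3 ov.py 0.43 0.11 23 0.6575 -0.2155 g; python3 ov.py 0.43 0.11 23 0.6595 -0.2145 h; python3 -c "
import cv2,numpy as np
r=lambda s:cv2.imread('pics/ov_'+s+'.png')[:,360:]
cv2.imwrite('pics/cmp3.png',np.hstack([r('scene_g'),r('scene_h')]))"
```

```text
(no output)
```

View pics/cmp3.png

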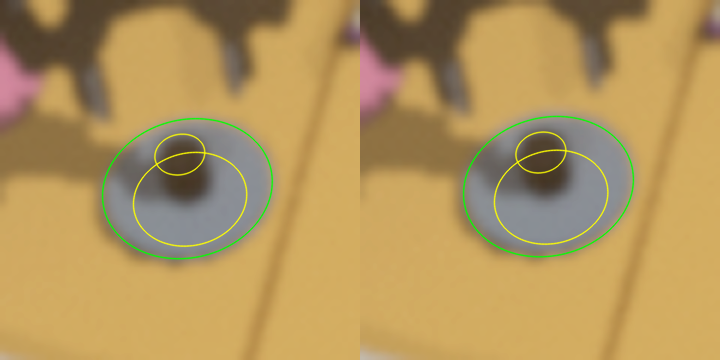

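Request:
apply_moves([
  {"gripper": 50,"tx": 15,"ty": -2,"tz": 3.5,"rx": 0,"ry": 0,"rz": 0},
  {"gripper": 50,"tx": 18,"ty": 0,"tz": 0,"rx": 0,"ry": 0,"rz": 0},
  {"gripper": 50,"tx": 12,"ty": 0,"tz": 0,"rx": 0,"ry": 0,"rz": 0},
  {"gripper": 50,"tx": 5,"ty": 0,"tz": 0,"rx": 0,"ry": 0,"rz": 0},
  {"gripper": 50,"tx": 0,"ty": 0,"tz": 0,"rx": 0,"ry": 0,"rz": 0},
])

```text
time: 36.58
eef_pos: [0.6579, -0.2162, 0.0228]
ee_rot: [[-0.001, -0.39, 0.921], [0.0, 0.921, 0.39], [-1.0, 0.001, -0.001]]
wrist_force: [0.3, 0.2, 0.4]
grip_width: 0.0502
```

```bash
python3 go.py 0.6575 -0.2155 0.013; python3 look.py .6575 -.2155 .03 35 f3
```

```text
t 36.575 p [ 657.9 -216.2   22.8] d tx ty tz [ 9.8  0.8 -0.1] yaw 112.98 rx to 113: -0.02 tilt [ 0.   -0.04 -0.04] F [0.3 0.2 0.4] w 50.2
```

View pics/f3.png

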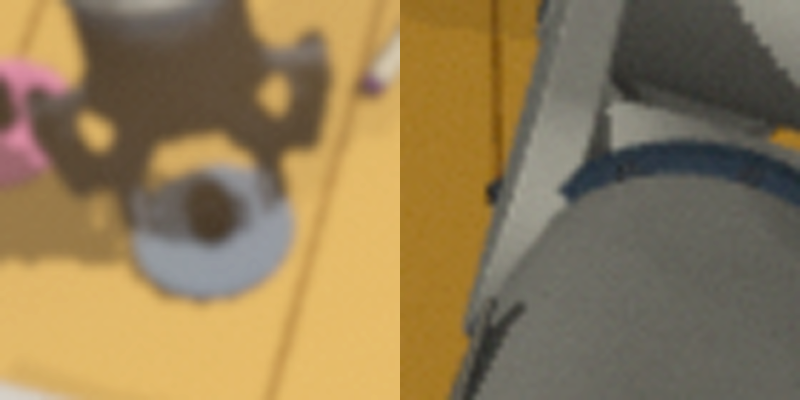

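Request:
apply_moves([
  {"gripper": 50,"tx": 5,"ty": 0.5,"tz": 0,"rx": 0,"ry": 0,"rz": 0},
  {"gripper": 50,"tx": 3.5,"ty": 0,"tz": 0,"rx": 0,"ry": 0,"rz": 0},
  {"gripper": 36,"tx": 0,"ty": 0,"tz": 0,"rx": 0,"ry": 0,"rz": 0},
  {"gripper": 28,"tx": 0,"ty": 0,"tz": 0,"rx": 0,"ry": 0,"rz": 0},
  {"gripper": 14,"tx": 0,"ty": 0,"tz": 0,"rx": 0,"ry": 0,"rz": 0},
])

```text
time: 37.3
eef_pos: [0.6583, -0.216, 0.0154]
ee_rot: [[0.001, -0.39, 0.921], [-0.0, 0.921, 0.39], [-1.0, -0.0, 0.0]]
wrist_force: [0.7, -0.6, 0.6]
grip_width: 0.0199
```

Request:
apply_moves([
  {"gripper": 14,"tx": 0,"ty": 0,"tz": 0,"rx": 0,"ry": 0,"rz": 0},
  {"gripper": 14,"tx": 0,"ty": 0,"tz": 0,"rx": 0,"ry": 0,"rz": 0},
  {"gripper": 14,"tx": 0,"ty": 0,"tz": 0,"rx": 0,"ry": 0,"rz": 0},
])

```text
time: 37.67
eef_pos: [0.6583, -0.216, 0.0153]
ee_rot: [[0.001, -0.39, 0.921], [-0.0, 0.921, 0.39], [-1.0, -0.0, 0.0]]
wrist_force: [0.1, -0.3, 5.1]
grip_width: 0.02
```

```bash
python3 go.py 0.6575 -0.2155 0.013
```

```text
t 37.675 p [ 658.3 -216.    15.3] d tx ty tz [ 2.3  0.7 -0.5] yaw 112.98 rx to 113: -0.02 tilt [0.   0.02 0.02] F [ 0.1 -0.3  5.1] w 20.0
```

Knob gripped (20 mm). Seated TCP z ≈ 15.3 + 64 = 79.3 mm. Lift.

Request:
apply_moves([
  {"gripper": 14,"tx": -10,"ty": 0,"tz": 0,"rx": 0,"ry": 0,"rz": 0},
  {"gripper": 14,"tx": -30,"ty": 0,"tz": 0,"rx": 0,"ry": 0,"rz": 0},
  {"gripper": 14,"tx": -50,"ty": 0,"tz": 0,"rx": 0,"ry": 0,"rz": 0},
  {"gripper": 14,"tx": -40,"ty": 0,"tz": 0,"rx": 0,"ry": 0,"rz": 0},
  {"gripper": 14,"tx": -10,"ty": 0,"tz": 0,"rx": 0,"ry": 0,"rz": 0},
])

```text
time: 38.3
eef_pos: [0.6594, -0.2163, 0.1584]
ee_rot: [[0.004, -0.39, 0.921], [-0.001, 0.921, 0.39], [-1.0, -0.003, 0.004]]
wrist_force: [-0.3, -0.9, -1.1]
grip_width: 0.0199
```

```bash
python3 go.py 0.43 0.11 0.1; python3 look.py .6575 -.2155 .15 40 f4
```

```text
t 38.3 p [ 659.4 -216.3  158.4] d tx ty tz [ 56.9 390.2 -84. ] yaw 112.98 rx to 113: -0.02 tilt [-0.    0.2   0.18] F [-0.3 -0.9 -1.1] w 19.9
```

View pics/f4.png

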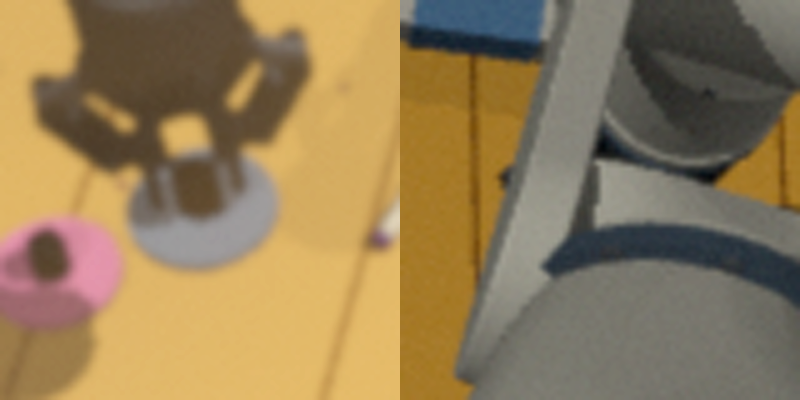

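Request:
apply_moves([
  {"gripper": 14,"tx": 0,"ty": 45,"tz": -9.5,"rx": 0,"ry": 0,"rz": 0},
  {"gripper": 14,"tx": 0,"ty": 60,"tz": -13,"rx": 0,"ry": 0,"rz": 0},
  {"gripper": 14,"tx": 0,"ty": 60,"tz": -13,"rx": 0,"ry": 0,"rz": 0},
  {"gripper": 14,"tx": 0,"ty": 60,"tz": -13,"rx": 0,"ry": 0,"rz": 0},
  {"gripper": 14,"tx": 0,"ty": 60,"tz": -13,"rx": 0,"ry": 0,"rz": 0},
])

```text
time: 39.02
eef_pos: [0.4875, 0.0238, 0.1532]
ee_rot: [[-0.003, -0.39, 0.921], [0.0, 0.921, 0.39], [-1.0, 0.001, -0.003]]
wrist_force: [1.1, 1.2, -1.1]
grip_width: 0.0195
```

Request:
apply_moves([
  {"gripper": 14,"tx": 0,"ty": 55,"tz": -11.5,"rx": 0,"ry": 0,"rz": 0},
  {"gripper": 14,"tx": 0,"ty": 35,"tz": -7.5,"rx": 0,"ry": 0,"rz": 0},
  {"gripper": 14,"tx": 10,"ty": 14,"tz": -3,"rx": 0,"ry": 0,"rz": 0},
  {"gripper": 14,"tx": 20,"ty": 0,"tz": 0,"rx": 0,"ry": 0,"rz": 0},
  {"gripper": 14,"tx": 10,"ty": 0,"tz": 0,"rx": 0,"ry": 0,"rz": 0},
])

```text
time: 39.65
eef_pos: [0.4283, 0.1091, 0.113]
ee_rot: [[-0.003, -0.391, 0.921], [-0.001, 0.921, 0.391], [-1.0, 0.0, -0.003]]
wrist_force: [-0.8, 0.5, -0.9]
grip_width: 0.0198
```

Request:
apply_moves([
  {"gripper": 14,"tx": 0,"ty": 0,"tz": 0,"rx": 0,"ry": 0,"rz": 0},
  {"gripper": 14,"tx": 0,"ty": 0,"tz": 0,"rx": 0,"ry": 0,"rz": 0},
])

```text
time: 39.9
eef_pos: [0.4296, 0.1093, 0.115]
ee_rot: [[-0.0, -0.39, 0.921], [-0.0, 0.921, 0.39], [-1.0, -0.0, -0.0]]
wrist_force: [0.6, 0.3, -1.2]
grip_width: 0.02
```

```bash
python3 go.py 0.43 0.11 0.0793; python3 look.py .43 .11 .1 40 g1
```

```text
t 39.9 p [429.6 109.3 115. ] d tx ty tz [35.7  0.5  0.6] yaw 112.94 rx to 113: -0.06 tilt [ 0. -0.  0.] F [ 0.6  0.3 -1.2] w 20.0
```

View pics/g1.png

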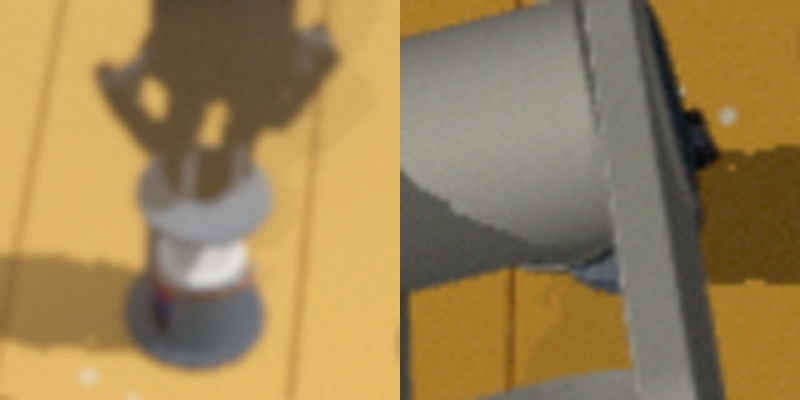

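Request:
apply_moves([
  {"gripper": 14,"tx": 10,"ty": 0.5,"tz": 0.5,"rx": 0,"ry": 0,"rz": 0},
  {"gripper": 14,"tx": 12,"ty": 0,"tz": 0,"rx": 0,"ry": 0,"rz": 0},
  {"gripper": 14,"tx": 7,"ty": 0,"tz": 0,"rx": 0,"ry": 0,"rz": 0},
  {"gripper": 14,"tx": 2,"ty": 0,"tz": 0,"rx": 0,"ry": 0,"rz": 0},
  {"gripper": 14,"tx": 0,"ty": 0,"tz": 0,"rx": 0,"ry": 0,"rz": 0},
])

```text
time: 40.62
eef_pos: [0.4294, 0.1103, 0.0838]
ee_rot: [[-0.0, -0.391, 0.921], [-0.0, 0.921, 0.391], [-1.0, 0.0, -0.0]]
wrist_force: [0.6, -0.2, -0.7]
grip_width: 0.0197
```

Request:
apply_moves([
  {"gripper": 14,"tx": 1.5,"ty": 0,"tz": 0,"rx": 0,"ry": 0,"rz": 0},
  {"gripper": 14,"tx": 1,"ty": 0,"tz": 0,"rx": 0,"ry": 0,"rz": 0},
  {"gripper": 14,"tx": 0,"ty": 0,"tz": 0,"rx": 0,"ry": 0,"rz": 0},
])

```text
time: 41.0
eef_pos: [0.4295, 0.1103, 0.0815]
ee_rot: [[0.0, -0.39, 0.921], [0.0, 0.921, 0.39], [-1.0, -0.0, 0.0]]
wrist_force: [-0.2, 0.1, -0.2]
grip_width: 0.0201
```

Request:
apply_moves([
  {"gripper": 14,"tx": 1,"ty": 0,"tz": 0,"rx": 0,"ry": 0,"rz": 0},
  {"gripper": 14,"tx": 0.5,"ty": 0,"tz": 0,"rx": 0,"ry": 0,"rz": 0},
  {"gripper": 14,"tx": 0,"ty": 0,"tz": 0,"rx": 0,"ry": 0,"rz": 0},
])

```text
time: 41.38
eef_pos: [0.4295, 0.1103, 0.0799]
ee_rot: [[-0.0, -0.39, 0.921], [-0.0, 0.921, 0.39], [-1.0, 0.0, -0.0]]
wrist_force: [0.1, -1.0, -0.7]
grip_width: 0.0201
```

Request:
apply_moves([
  {"gripper": 14,"tx": 0.7,"ty": 0,"tz": 0,"rx": 0,"ry": 0,"rz": 0},
  {"gripper": 14,"tx": 0,"ty": 0,"tz": 0,"rx": 0,"ry": 0,"rz": 0},
])

```text
time: 41.62
eef_pos: [0.4296, 0.1103, 0.0793]
ee_rot: [[0.0, -0.39, 0.921], [-0.0, 0.921, 0.39], [-1.0, -0.0, 0.0]]
wrist_force: [0.0, 0.3, 0.2]
grip_width: 0.0197
```

Request:
apply_moves([
  {"gripper": 14,"tx": 0.5,"ty": 0,"tz": 0,"rx": 0,"ry": 0,"rz": 0},
  {"gripper": 14,"tx": 0,"ty": 0,"tz": 0,"rx": 0,"ry": 0,"rz": 0},
])

```text
time: 41.88
eef_pos: [0.4296, 0.1103, 0.0791]
ee_rot: [[0.0, -0.39, 0.921], [0.0, 0.921, 0.39], [-1.0, -0.0, 0.0]]
wrist_force: [-2.6, -0.5, 5.8]
grip_width: 0.0202
```

Contact at the seated height (79.3). Release and rise.

Request:
apply_moves([
  {"gripper": 24,"tx": 0,"ty": 0,"tz": 0,"rx": 0,"ry": 0,"rz": 0},
  {"gripper": 30,"tx": 0,"ty": 0,"tz": 0,"rx": 0,"ry": 0,"rz": 0},
  {"gripper": 42,"tx": 0,"ty": 0,"tz": 0,"rx": 0,"ry": 0,"rz": 0},
  {"gripper": 50,"tx": 0,"ty": 0,"tz": 0,"rx": 0,"ry": 0,"rz": 0},
  {"gripper": 50,"tx": 0,"ty": 0,"tz": 0,"rx": 0,"ry": 0,"rz": 0},
])

```text
time: 42.5
eef_pos: [0.4295, 0.1103, 0.0788]
ee_rot: [[-0.0, -0.39, 0.921], [-0.0, 0.921, 0.39], [-1.0, -0.0, -0.0]]
wrist_force: [0.5, 0.1, 0.3]
grip_width: 0.0498
```

Request:
apply_moves([
  {"gripper": 50,"tx": -10,"ty": 0,"tz": 0,"rx": 0,"ry": 0,"rz": 0},
  {"gripper": 50,"tx": -30,"ty": 0,"tz": 0,"rx": 0,"ry": 0,"rz": 0},
  {"gripper": 50,"tx": -50,"ty": 0,"tz": 0,"rx": 0,"ry": 0,"rz": 0},
  {"gripper": 50,"tx": -20,"ty": -40,"tz": 0,"rx": 0,"ry": 0,"rz": 0},
  {"gripper": 50,"tx": 0,"ty": -55,"tz": 0,"rx": 0,"ry": 0,"rz": 0},
])

```text
time: 43.12
eef_pos: [0.4683, 0.0227, 0.1917]
ee_rot: [[0.005, -0.393, 0.92], [0.0, 0.92, 0.393], [-1.0, -0.002, 0.005]]
wrist_force: [1.8, 0.5, 0.1]
grip_width: 0.05
```

Request:
apply_moves([
  {"gripper": 50,"tx": 0,"ty": -55,"tz": 0,"rx": 0,"ry": 0,"rz": 0},
  {"gripper": 50,"tx": 0,"ty": -55,"tz": 0,"rx": 0,"ry": 0,"rz": 0},
  {"gripper": 50,"tx": 0,"ty": -40,"tz": 0,"rx": 0,"ry": 0,"rz": 0},
  {"gripper": 50,"tx": 0,"ty": 0,"tz": 0,"rx": 0,"ry": 0,"rz": 0},
])

```text
time: 43.62
eef_pos: [0.5261, -0.1176, 0.1894]
ee_rot: [[0.001, -0.388, 0.922], [-0.001, 0.922, 0.388], [-1.0, -0.001, 0.001]]
wrist_force: [0.6, 1.2, -0.7]
grip_width: 0.05
```

```bash
python3 go.py 0.43 0.11 0.0793; python3 look.py .43 .11 .06 35 h1; python3 - <<'E'
from h import *
c=capture("scene"); cv2.imwrite("pics/h2.png",c["img"])
E
```

```text
t 43.625 p [ 526.1 -117.6  189.4] d tx ty tz [109.9 247.1  -0.4] yaw 112.82 rx to 113: -0.18 tilt [-0.    0.05  0.06] F [ 0.6  1.2 -0.7] w 50.0
```

View pics/h1.png

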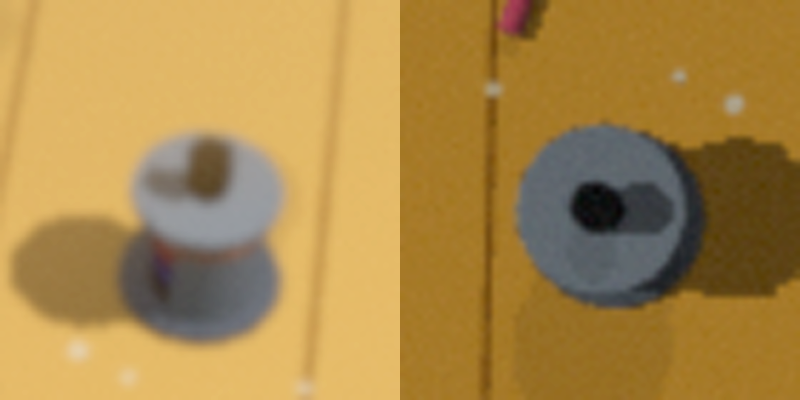

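View pics/h2.png

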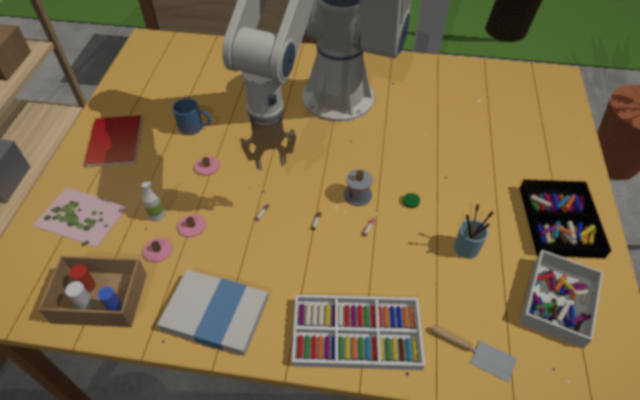

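Request:
apply_moves([
  {"gripper": 50,"tx": 0,"ty": 0,"tz": 0,"rx": 0,"ry": 0,"rz": 0},
  {"gripper": 50,"tx": 0,"ty": 0,"tz": 0,"rx": 0,"ry": 0,"rz": 0},
  {"gripper": 50,"tx": 0,"ty": 0,"tz": 0,"rx": 0,"ry": 0,"rz": 0},
])

```text
time: 44.15
eef_pos: [0.5251, -0.1148, 0.1889]
ee_rot: [[0.0, -0.391, 0.92], [-0.0, 0.92, 0.391], [-1.0, -0.0, 0.0]]
wrist_force: [0.2, -0.2, -0.3]
grip_width: 0.0499
```

```bash
python3 -c "
from rig import hand_in
print(hand_in())"
```

```text
the job is handed in; nothing more can be done
None
```

I packed the black, blue, red and white cakes into the tube in that order. Each was lowered until it touched down, then released. I then seated the grey lid knob up and handed the job in at about 44 s.

- **Cakes:** each cake touched down within about 0.5 mm of the height I expected, with 14 N or less at the wrist. The black, blue and red cakes showed lying flat and roughly centred in both cameras. The arm hid the white cake from the top camera, so I checked it in the scene camera only, where it lay flat.
- **Lid:** it made contact at the expected seated height, and the last pictures show it level on the rim. I judged it centred by eye and did not measure its final offset.
- **Bystanders:** the green cake, brush jar and spray bottle looked unmoved in the last picture; I compared them by eye only.
- **Disagreements:** the two cameras differed by 1–2 mm on the cakes and lid, and by about 6 mm on the tube's foot, so I used a position between the two. The gripper read about 47 mm on the 50 mm cakes and 20 mm on the 22 mm knob. All five were held level when lifted.

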